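Lever up a heavy bench supply and slip a spacer under it

ROBOT

A 7-joint arm with a two-finger parallel gripper is mounted at the origin on the work surface. World frame = base frame: x ahead of the robot, y to its left, z up, the work surface at z = 0. Lengths are in m, angles in degrees, forces in N, time in s.
With the tool pointing down it reaches from about 0.425 to 0.875 m from the base axis. Payload 4.7 kg.
Tool frame: the origin (TCP) lies midway between the tips of the shut fingers; the grasp point (between the pads) lies 19 mm behind it; z points along the fingers, x is the direction in which the jaws open and shut, and the axes are right-handed (so a half turn about z gives the same grasp; the last joint's range is limited). The gripper opens to 87 mm and grips with 3 to 60 N. Pads are 19 mm wide; open, the fingers measure 117 mm over their backs; the gripper's body (75 mm by 190 mm) begins 51 mm behind the grasp point.
Start: joints at [-76.14, 18.392, -4.016, 83.108, 1.295, 78.541, -3.26], TCP at [0.147, 0.633, 0.195] pointing down, gripper open.
Joint ranges: [-163.93, 163.93], [-17.29, 119.83], [-79.2, 71.16], [3.27, 140.29], [-89.18, 269.18], [5.43, 117.66], [-154.24, 154.24]. Speed limits (degrees/s): [147.25, 147.25, 180, 180, 180, 180, 180].

INTERFACE

Orientations are given as [roll, pitch, yaw] about the fixed x, y, z axes, in that order (R = Rz(yaw) Ry(pitch) Rx(roll)).
In Python, from cell import telemetry, optics, env gives the robot as it stands.
- The arm moves only by the tool arm_command, never from a script. Its arguments are lists of equal length, an entry for each row: "translation": the shift along the tool's x, y, z in cm, a list of three; "twist": the turn about the tool's z in degrees. In form: {"translation": [[x, y, z], ...], "twist": [twist, ...]}. A call has 1 to 10 rows; each row shifts and turns the pose as measured when the row begins, along the tool's axes as they then stand; what a row does not reach is not made up. A row lasts 1/8 s, in which the tool goes at most 62.5 mm and 10.7 degrees, less where a joint would pass 70% of its speed; a pose out of reach is approached as far as the arm can. A call is refused whole if a number of a shift passes 6.25 or a number of a turn 10.7, either way. A call with a gripper value outside its range is refused whole. "grip" is the opening in per cent of the stroke, from 0 (shut) to 100 (fully open), set as the call begins (left out, the last holds). The fingers move at their own pace and stop on an object; "force" is the grip in N (left out, the last holds). Time passes only in rows, so rows that do not move let the fingers close. It gives the time, the measured TCP pose, the force and the opening at its end, in the units of the state.
- telemetry.get_obs(): the state, without advancing time (a new reading comes with each control period).
- optics.read_camera(name): name is "scene" or "top" or "wrist"; returns a dict with "img" (400x640x3 uint8, blue, green, red), "fx", "fy", "cx", "cy" (pixels), "extrinsics" (4x4, takes a point from camera to world coordinates); the wrist camera has in their place "hand_eye" (4x4, takes a point from camera to tool coordinates, whose origin is the TCP and whose axes are the tool frame's). Camera axes: x right, y up, looking along -z (the intrinsics and any distortion apply to the point x, -y, -z); pixel columns grow to the right and rows downward; lengths in m; the calibration is good to about 2 mm. A picture is of the moment at which its call begins: read the wrist's pose just before it. There is no depth.
- env.sign_off(): hands the job in, once; it reports no verdict.
The state is a dict: "time_s": time; "qpos": joint angles; "joint_velocities": joint speeds; "effort": joint torques, N m; "tool_pos": TCP position; "tool_rot": TCP orientation; "force": force on the tool from outside, world axes, zero at the start; "wrist_torque": the same for the moment, N m; "grip_width": finger opening in m.
Only numpy, scipy, OpenCV 4.12 (cv2) and the standard library are available. Lean on these libraries where they do the work, as an engineer would, in place of code of your own. Each camera call takes 0.05 s, during which the arm holds its last target. There are 200 camera calls.

TASK

The heavy bench power supply has lost the two feet on its right-hand side and leans; lever that side up with the pry bar over the steel fulcrum block that stands ready beside it, and tuck the bar's handle end under the edge of the microscope's base so that it stays up when you let go of the bar. Slip the thicker of the two spacer plates in under the raised side, end first and square to it, until at least half the plate's length is underneath; then take the bar again, ease the supply down gently so that it stands level on the plate, and draw the bar out and lay it flat on the bench, clear of everything. Do not shove the supply about and leave the other things where they are.

Things in the scene. Friction and masses are not known exactly. Their poses are not given: they have to be found in the camera images.
- supply: Heavy grey bench power supply, loose: 260 deep (its x) x 215 wide (y) x 105 mm tall, about 4.6 kg (varies), half on each side. Origin on the bench under its middle; its axes are level at the start. The front panel (-x) faces the robot. Under its +y side are two 15 mm rubber feet, 90 mm from the middle line; under its -y (right-hand) side only two stubs are left, so it leans down to that side.
- low_edge (a point): Midpoint of the supply's low lower edge (-y side, mid-depth, on the flat underside): about 10 mm above the bench at the start, 15 mm when the supply is level. The edge runs along the supply's x; the two stubs (10 mm tall, 12 mm across) are 105 mm to the front and rear of this point, 18 mm in from the edge; between them the space underneath is free.
- low_front (a point): Front end of the same lower edge (130 mm to the front of low_edge).
- low_rear (a point): Rear end of the same lower edge (130 mm to the rear of low_edge).
- carton: Cardboard carton 85 x 150 x 50 mm lying on top of the supply; stays there. Origin at its underside.
- fulcrum: Fulcrum block: steel foot plate 70 (its x) x 36 x 6 mm with a rounded ridge along its x, 14 mm tall in all, 0.22 kg, loose. It stands ready beside the supply's low side, ridge about parallel to the low edge, 35 to 39 mm out from it and 40 to 61 mm to the rear of low_edge. Origin: centre of its underside.
- fulcrum_top (a point): Middle of the ridge's top line, 14 mm above the bench.
- bar_mid (a point): Middle of the pry bar, half-way along and 6 mm above its underside. Plain steel, 220 mm long along its x, 0.32 kg: shank 16 wide x 12 mm tall from the handle end (-x) to 55 mm past the middle, then a flat blade 24 wide x 4 mm thick x 60 mm long to the tip (+x), the thickness easing down over its first 20 mm. The underside is one flat plane. Lies flat on the bench.
- bar_tip (a point): Tip of the blade (110 mm from bar_mid, 2 mm above the bar's underside).
- bar_end (a point): Handle end of the bar (110 mm from bar_mid, 6 mm above the bar's underside).
- microscope: Stereo microscope on a heavy base plate that does not budge: 200 (its x) x 220 (y) x 18 mm, underside 18 mm above the bench on four feet 22 mm across at x -60 and +80, y -90 and +50 mm. Pillar and head stand over the middle and rear, 130 to 330 mm up, the eyepieces turned to its -y side. Origin on the bench under the plate's centre.
- base_corner (a point): The base plate's corner next to the supply and fulcrum (its -x, +y corner), on the underside, 18 mm above the bench. It is 20 to 65 mm to the rear of the fulcrum's middle and 150 to 175 mm out from the low edge: the handle end of a bar lying square over the fulcrum, its tip 15 mm under the supply, can be pressed to the bench and swung under the plate there.
- thick_mid (a point): Centre of the thicker spacer plate, black plastic, 120 (its x) x 45 x 15 mm thick, 0.11 kg, flat on the bench.
- thin_mid (a point): Centre of the thinner spacer plate, black plastic, 120 x 45 x 8 mm thick, flat on the bench; not wanted, to be left alone.
- screwdriver: Screwdriver 160 mm long lying on the bench, a bystander.
- spool: Reel of solder, 60 mm across, 46 mm tall, a bystander.
- multimeter: Orange hand-held multimeter 165 x 80 x 38 mm, a bystander.
- flux_jar: Small jar 48 mm across, 50 mm tall, a bystander.
- brush: Antistatic brush about 190 mm long, a bystander.
Not all that is in view belongs to the job. What is shaped like the part that bears thick_mid but blue or turquoise is not meant.

How it is judged (in metres and radians):
On the way, in this order (a step that is already met when the one before it is completed fails the run):
1. the supply's low side is levered up by the bar over the fulcrum block (height (world z) of low_edge above 0.017 m and contact force between bar and supply above 3 N and contact force between bar and fulcrum above 3 N), for 0.2 s.
2. the bar, let go, is held down by the microscope's base and keeps the side up (height (world z) of low_edge above 0.0165 m and contact force between bar and microscope above 0.8 N and contact force between bar and supply above 3 N and contact force between the fingers and bar below 0.2 N), for 0.3 s.
3. the thicker plate is under the raised side by at least half its length while the bar still keeps it up (height (world z) of low_edge above 0.016 m and y of thick_mid in the frame of supply above -0.1115 m and contact force between bar and supply above 2 N), for 0.2 s.
At the end, for the whole second after the job is handed in: Supply at rest and level on the thicker plate (ends of the low edge 13.5 to 17 mm up), the plate half its length (to 4 mm) underneath, square within 0.2 rad, within 100 mm of the side's middle; bar flat on the bench, at rest, its tip 10 mm or more out from the supply, touching nothing else (height (world z) of low_front between 0.0135 and 0.017 m and height (world z) of low_rear between 0.0135 and 0.017 m and contact force between supply and spacer_thick above 3 N and y of thick_mid in the frame of supply between -0.1115 and -0.03 m and x of thick_mid in the frame of supply between -0.1 and 0.1 m and angle between the x axis of spacer_thick and the y axis of supply, either way round below 0.2 rad and height (world z) of bar_tip below 0.008 m and height (world z) of bar_end below 0.012 m and contact force between bar and supply below 0.05 N and contact force between bar and microscope below 0.05 N and contact force between bar and fulcrum below 0.05 N and contact force between bar and spacer_thick below 0.05 N and y of bar_tip in the frame of supply below -0.1175 m and linear speed of each of supply, bar, spacer_thick below 0.01 m/s).
It fails at once if the supply is shoved more than 25 mm (distance of supply from where it was at the start of the episode above 0.025 m).
It fails at once if the supply is dropped or jerked (angular speed of supply above 0.8 rad/s).
It fails at once if the carton slides or falls off the supply (distance of carton from where it was at the start of the episode above 0.035 m).
It fails at once if the thinner plate or a bystander is moved more than 25 mm (distance of any of thin_mid, screwdriver, multimeter, brush, spool, flux_jar from where it was at the start of the episode above 0.025 m).
It also fails if it takes over 72 s, if anything falls off the work surface, if the arm or the gripper's body presses on something with over 40 N, if the wrist force passes 120 N, or if a joint passes its speed limit or range.

## Working session

There is one attempt and no reset: what is moved stays moved. The work goes in short steps, Python scripts to look and compute and a tool call to move; the robot and the scene stay as the last step left them, time stands still between calls to the robot, and variables do not carry over. Pictures are saved under pics/ and viewed, about 8 in all and at most 12, crops included, and the job is handed in when it is done.

Besides the shell and the picture viewer there is one more tool, called after "Call:" as a command line: name --pt "numbers of a row" for each row, then --argument value for the rest. arm_command: Moves the arm, as the interface text tells. Its arguments: {"type":"object","properties":{"translation":{"type":"array","items":{"type":"array","items":{"type":"number"}}},"twist":{"type":"array","items":{"type":"number"}},"grip":{"type":"number"},"force":{"type":"number"}},"required":["translation","twist"]}

```bash
mkdir -p pics; cat > h.py <<'E'
import numpy as np, cv2
from cell import telemetry, optics, env
from scipy.spatial.transform import Rotation as R
def T():
    s=telemetry.get_obs(); M=np.eye(4); M[:3,:3]=R.from_euler('xyz',s['tool_rot'],degrees=True).as_matrix(); M[:3,3]=s['tool_pos']; return M
def cam(n):
    M=T(); c=optics.read_camera(n); c['E']=M@np.array(c['hand_eye']) if n=='wrist' else np.array(c['extrinsics']); return c
def px(c,u,v,z):
    d=c['E'][:3,:3]@np.array([(u-c['cx'])/c['fx'],-(v-c['cy'])/c['fy'],-1]); o=c['E'][:3,3]
    return np.round(o+d*(z-o[2])/d[2],4)
def proj(c,p):
    q=np.linalg.inv(c['E'])@np.append(p,1); return c['cx']+c['fx']*q[0]/-q[2], c['cy']-c['fy']*q[1]/-q[2]
def loc(p,yaw=None):
    "world displacement target p -> tool axes cm"
    M=T(); return np.round(100*M[:3,:3].T@(np.array(p)-M[:3,3]),2)
E
python3 - <<'E'
from h import *
s=telemetry.get_obs(); print(s)
for n in('top','scene'):
    c=cam(n); cv2.imwrite(f'pics/{n}0.png',c['img']); print(n,c['fx'],c['cx'],c['cy'],c['E'].round(3).tolist(),[k for k in c])
E
```

```text
{'time_s': 0.0, 'qpos': array([-76.1402376 ,  18.43886213,  -4.01326621,  83.17604715,
         1.29526717,  78.53883739,  -3.26020427]), 'joint_velocities': array([-0.07610008, -0.0699151 ,  0.01829787, -0.04519691, -0.02645711,
       -0.07388064,  0.02332368]), 'effort': array([ 5.13352497e-04, -4.91285312e+01, -4.03651586e-01, -3.12528241e+01,
       -6.38721278e-02,  4.38306481e-02,  1.87451633e-04]), 'tool_pos': array([0.14673395, 0.63260305, 0.19425344]), 'tool_rot': array([1.79993307e+02, 1.08499628e-01, 7.69477056e+01]), 'force': array([ 0.48470862,  0.31029835, -0.66545041]), 'wrist_torque': array([-0.02662331, -0.03154841, -0.00612556]), 'grip_width': 0.08719057028784895}
top 362.88862759217085 317.0650368065641 201.26612208021004 [[-0.0, 0.985, -0.173, 0.321], [-1.0, -0.002, -0.01, 0.01], [-0.011, 0.173, 0.985, 1.158], [0.0, 0.0, 0.0, 1.0]] ['img', 'fx', 'fy', 'cx', 'cy', 'extrinsics', 'E']
scene 404.34272594815144 324.4873548965007 199.0735763492383 [[0.769, -0.441, 0.463, 1.248], [0.639, 0.541, -0.546, -0.848], [-0.01, 0.716, 0.698, 1.18], [0.0, 0.0, 0.0, 1.0]] ['img', 'fx', 'fy', 'cx', 'cy', 'extrinsics', 'E']
```

View pics/top0.png

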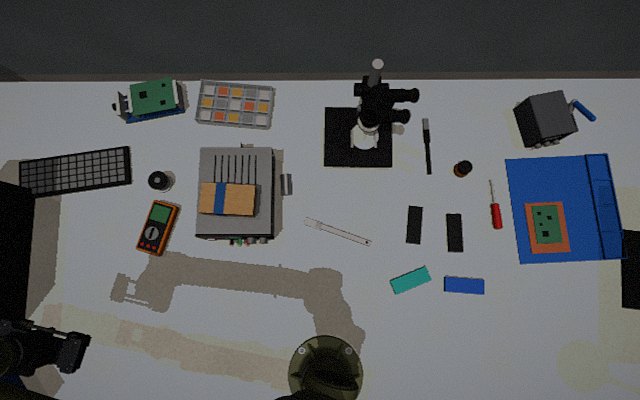

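View pics/scene0.png

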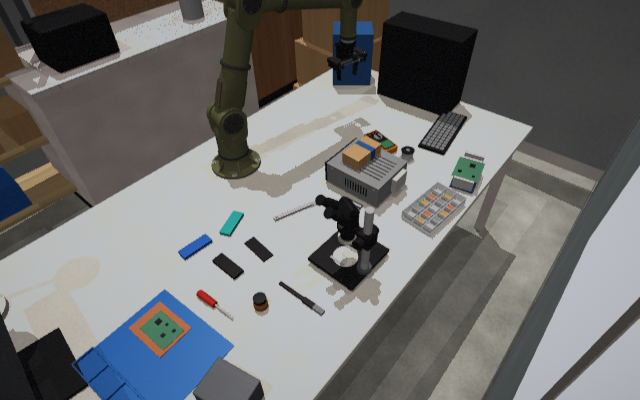

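The top view shows the supply around (235,193), fulcrum (286,184), microscope base (323–391,107–167), bar (305,220)–(370,243), and black plates at (414,225) and (455,232). I'll take coarse positions from these.

```bash
python3 - <<'E'
from h import *
c=cam('top'); im=c['img']; hsv=cv2.cvtColor(im,cv2.COLOR_BGR2HSV)
print(optics.read_camera('wrist')['hand_eye'])
dark=((hsv[...,2]<70)).astype(np.uint8)
for nm,(u0,v0,u1,v1),z in(('p1',(400,195,430,255),.01),('p2',(440,205,470,260),.01)):
    m=np.zeros_like(dark); m[v0:v1,u0:u1]=dark[v0:v1,u0:u1]
    k=max(cv2.findContours(m,0,1)[0],key=cv2.contourArea); b=cv2.boxPoints(cv2.minAreaRect(k)); w=np.array([px(c,*p,z) for p in b])
    print(nm,w[:,:2].tolist(),w.mean(0), [np.linalg.norm(w[i]-w[i-1]).round(4) for i in range(4)])
for nm,u,v,z in(('barL',306,220,.006),('barR',370,243,.006),('base_nearL',323,167,.036),('base nearR',391,167,.036),('base farL',325,107,.036),('sup front-right top',273,238,.115),('sup rear-right top',271,149,.115),('fulc a',281,174,.01),('fulc b',293,194,.01)): print(nm,px(c,u,v,z))
a=im[95:270,190:480]; cv2.imwrite('pics/crop1.png',cv2.resize(a,None,fx=2.75,fy=2.75,interpolation=cv2.INTER_CUBIC))
E
```

```text
[[ 9.99999906e-01 -3.25902292e-04 -2.86412148e-04 -3.20747320e-04]
 [-3.93129019e-04 -9.59897074e-01 -2.80352374e-01 -7.86672573e-02]
 [-1.83558702e-04  2.80352460e-01 -9.59897111e-01 -1.89482438e-01]
 [ 0.00000000e+00  0.00000000e+00  0.00000000e+00  1.00000000e+00]]
p1 [[0.3907, -0.2559], [0.5083, -0.2696], [0.5049, -0.3134], [0.3875, -0.2989]] [ 0.44785 -0.28445  0.01   ] [np.float64(0.0431), np.float64(0.1184), np.float64(0.0439), np.float64(0.1183)]
p2 [[0.4804, -0.3865], [0.4827, -0.4342], [0.3639, -0.432], [0.3616, -0.3851]] [ 0.42215 -0.40945  0.01   ] [np.float64(0.1188), np.float64(0.0478), np.float64(0.1188), np.float64(0.047)]
barL [0.4624 0.0577 0.006 ]
barR [ 0.3891 -0.1446  0.006 ]
base_nearL [0.6288 0.0031 0.036 ]
base nearR [ 0.6281 -0.2134  0.036 ]
base farL [ 0.8324 -0.0041  0.036 ]
sup front-right top [0.3972 0.1477 0.115 ]
sup rear-right top [0.6633 0.1593 0.115 ]
fulc a [0.6128 0.1398 0.01  ]
fulc b [0.5463 0.0999 0.01  ]
```

View pics/crop1.png

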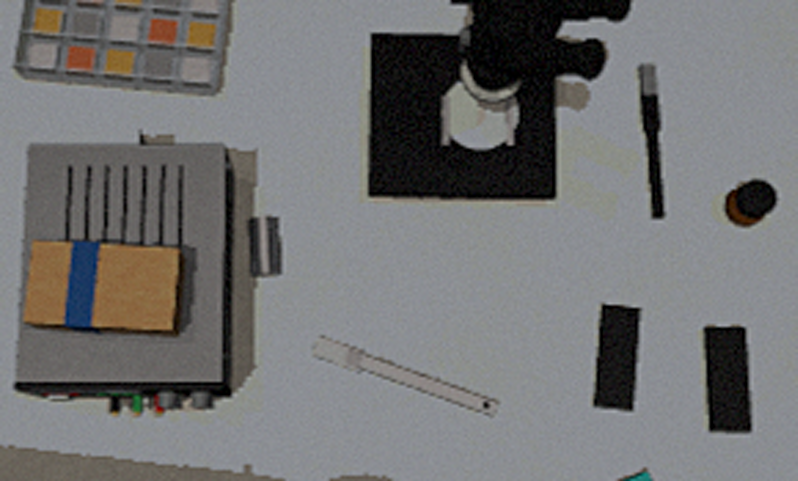

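Crop: the bar's blade tip points to the supply (crop (315,347)) and its handle is at (497,407). The fulcrum is at crop (265,245) and the base corner at (370,197). Moving in over the bar for closer views.

Call:
arm_command --pt "0 0 -6" --pt "-2.96 5.13 0" --pt "-2.96 5.13 0" --pt "-2.96 5.13 0" --pt "-2.96 5.13 0" --pt "-2.96 5.13 0" --pt "-2.96 5.13 0" --pt "-2.96 5.13 0" --pt "-4 0 0" --pt "-4 0 0" --twist '[0,0,0,0,0,0,0,0,0,0]'

```text
time_s: 1.45
tool_pos: [0.4403, 0.2632, 0.2533]
tool_rot: [-180.0, 0.2, 77.3]
force: [0.3, 1.2, -0.6]
grip_width: 0.0874
```

Call:
arm_command --pt "0 0 0" --pt "0 0 0" --pt "0 0 0" --pt "0 0 0" --pt "0 0 0" --pt "0 0 0" --pt "0 0 0" --pt "0 0 0" --twist '[10,10,10,10,10,10,10,7]' --grip 50

```text
time_s: 2.45
tool_pos: [0.4401, 0.2577, 0.253]
tool_rot: [179.8, 0.1, -2.7]
force: [-0.1, -0.1, -0.1]
grip_width: 0.0435
```

Call:
arm_command --pt "3.2 5 0" --pt "3.2 5 0" --pt "3.2 5 0" --pt "3.2 5 0" --pt "0 0 0" --twist '[0,0,0,0,0]'

```text
time_s: 3.08
tool_pos: [0.5612, 0.0472, 0.2528]
tool_rot: [179.7, 0.1, -2.5]
force: [0.2, 0.7, 0.4]
grip_width: 0.0434
```

```bash
python3 - <<'E'
from h import *
c=cam('wrist'); cv2.imwrite('pics/w1.png',c['img']); np.save('w1.npy',dict(E=c['E'],fx=c['fx'],fy=c['fy'],cx=c['cx'],cy=c['cy']),allow_pickle=True); print(T()[:3,3],c['fx'],c['E'][:3,3])
E
```

```text
[0.56039122 0.05068659 0.25271437] 328.0939430544175 [0.56314494 0.12492234 0.44195544]
```

View pics/w1.png

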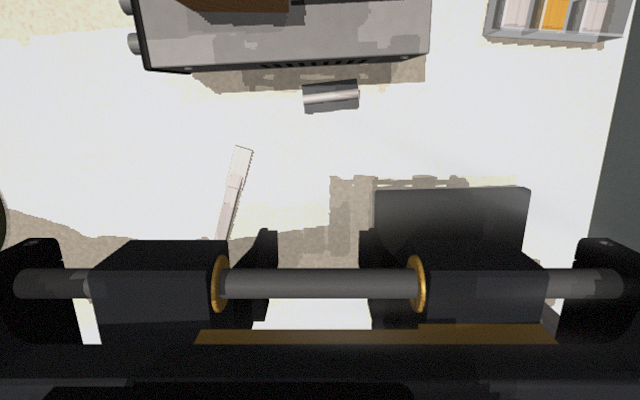

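```bash
python3 - <<'E'
from h import *
c=np.load('w1.npy',allow_pickle=True).item(); 
for p in([.4,.155,.115],[.4,.155,.01],[.66,.155,.115],[.66,.155,.01],[.58,.119,.014],[.629,.003,.018],[.629,.003,.036]): print(p,np.round(proj(c,p),1))
for u,v,z in((150,70,.01),(188,72,.01),(428,55,.01),(431,52,.115),(145,69,.115),(303,98,.014),(360,94,.014),(303,83,.006),(358,79,.006),(306,113,.006),(360,109,.006),(235,146,.004),(253,150,.004),(374,190,.036),(530,187,.036)): print(u,v,px(c,u,v,z))
im=cv2.imread('pics/w1.png'); cv2.imwrite('pics/w1c.png',cv2.resize(im[0:240,130:540],None,fx=1.95,fy=1.95,interpolation=cv2.INTER_CUBIC))
E
```

```text
[0.4, 0.155, 0.115] [142.8  71.2]
[0.4, 0.155, 0.01] [186.1  77.5]
[0.66, 0.155, 0.115] [421.5  58.2]
[0.66, 0.155, 0.01] [395.8  67.8]
[0.58, 0.119, 0.014] [331.9 101.1]
[0.629, 0.003, 0.018] [371.3 189.3]
[0.629, 0.003, 0.036] [373.4 193. ]
150 70 [0.3567 0.1656 0.01  ]
188 72 [0.4033 0.1613 0.01  ]
428 55 [0.6988 0.1679 0.01  ]
431 52 [0.6685 0.1599 0.115 ]
145 69 [0.4024 0.1568 0.115 ]
303 98 [0.5439 0.1243 0.014 ]
360 94 [0.6152 0.126  0.014 ]
303 83 [0.5446 0.1424 0.006 ]
358 79 [0.6138 0.1441 0.006 ]
306 113 [0.5464 0.1056 0.006 ]
360 109 [0.6161 0.1075 0.006 ]
235 146 [0.4493 0.0668 0.004 ]
253 150 [0.4728 0.0605 0.004 ]
374 190 [0.6297 0.007  0.036 ]
530 187 [0.8293 0.0024 0.036 ]
```

View pics/w1c.png

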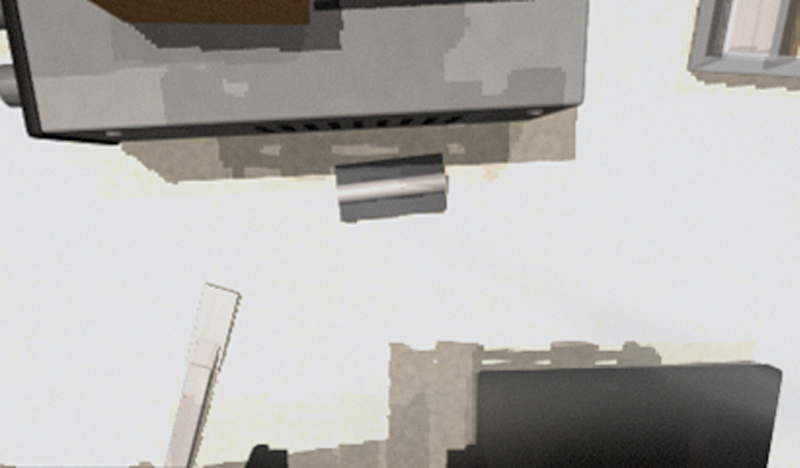

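The wrist view shows the low edge at y≈0.161 (nearly aligned with x), the fulcrum ridge middle at (0.580, 0.125), the base corner at (0.630, 0.005) and the bar tip at (0.461, 0.063) with direction ≈71°. Next I go to the bar.

Call:
arm_command --pt "-4.5 3.7 0" --pt "-4.5 3.7 0" --pt "-4.5 3.7 0" --pt "0 0 0" --pt "0 0 0" --pt "0 0 5" --pt "0 0 5" --pt "0 0 5" --pt "0 0 4" --pt "0 0 0" --twist '[0,0,0,8.2,8.2,0,0,0,0,0]'

```text
time_s: 4.38
tool_pos: [0.4153, -0.0409, 0.0592]
tool_rot: [-179.8, -0.0, -17.6]
force: [-0.1, 1.0, -0.5]
grip_width: 0.0436
```

```bash
python3 - <<'E'
from h import *
M=T(); print(M[:3,3],telemetry.get_obs()['tool_rot'],loc([.420,-.055,.003]))
E
```

```text
[ 0.41533851 -0.04086112  0.05918096] [-1.79776517e+02 -2.81373411e-02 -1.76108498e+01] [0.87 1.23 5.61]
```

Call:
arm_command --pt "0.9 2.0 0" --pt "0 0 3" --pt "0 0 2.2" --pt "0 0 0.4" --pt "0 0 0" --twist '[1.4,0,0,0,0]'

```text
time_s: 5.0
tool_pos: [0.4276, -0.0654, 0.0113]
tool_rot: [-179.4, -0.9, -19.1]
force: [-0.4, -0.2, 0.0]
grip_width: 0.0436
```

```bash
python3 - <<'E'
from h import *
s=telemetry.get_obs(); print(s['tool_pos'],s['tool_rot'],s['force'])
c=cam('wrist'); cv2.imwrite('pics/w2.png',c['img'])
E
```

```text
[ 0.42762472 -0.06538954  0.01133656] [-179.39090514   -0.91860848  -19.11584375] [-0.41748103 -0.19180465  0.03742007]
```

View pics/w2.png

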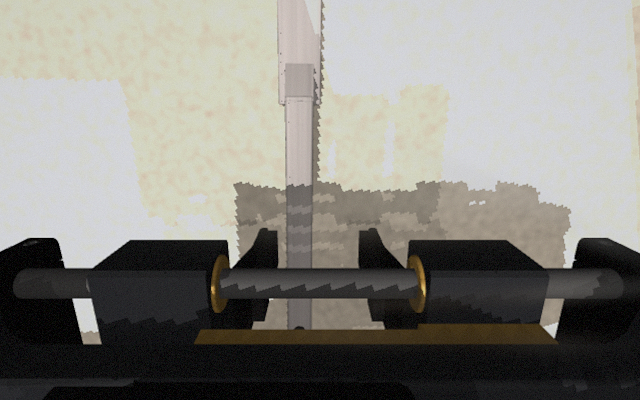

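The bar lies between the fingers, a bit to the left (288–314 between 265 and 368), but the arm is at its inner reach limit. I'll shift towards the blade and lower.

Call:
arm_command --pt "-0.5 -1.5 0" --pt "0 0 0.4" --pt "0 0 0.4" --pt "0 0 0" --twist '[0,0,0,0]'

```text
time_s: 5.55
tool_pos: [0.431, -0.0504, 0.0064]
tool_rot: [-179.2, -1.2, -19.2]
force: [0.4, -0.6, 0.4]
grip_width: 0.0435
```

Call:
arm_command --pt "0.2 -1.0 0.2" --pt "0 0 0.3" --pt "0 0 0" --twist '[0,0,0]'

```text
time_s: 5.92
tool_pos: [0.4368, -0.0414, 0.0012]
tool_rot: [-179.2, -1.2, -19.2]
force: [-0.5, 0.1, -0.6]
grip_width: 0.0433
```

Call:
arm_command --pt "0 0 0" --pt "0 0 0" --pt "0 0 0" --pt "0 0 0" --twist '[0,0,0,0]' --grip 0 --force 30

```text
time_s: 6.42
tool_pos: [0.4366, -0.0417, 0.0012]
tool_rot: [-179.3, -1.2, -19.2]
force: [0.9, 0.0, -0.9]
grip_width: 0.0117
```

Call:
arm_command --pt "0 0 -2" --pt "0 0 -3" --pt "0 0 -3" --twist '[0,0,0]'

```text
time_s: 6.8
tool_pos: [0.4321, -0.0425, 0.0809]
tool_rot: [-179.4, -0.9, -19.2]
force: [-0.4, -0.4, 0.4]
grip_width: 0.0003
```

```bash
python3 - <<'E'
from h import *
s=telemetry.get_obs(); print(s['tool_pos'],s['tool_rot'],s['force'],s['grip_width'])
c=cam('wrist'); cv2.imwrite('pics/w3.png',c['img'])
E
```

```text
[ 0.43206789 -0.04247472  0.08093104] [-179.44641327   -0.94576505  -19.24184412] [-0.40265689 -0.37621012  0.42066225] 0.0002554346806949998
```

View pics/w3.png

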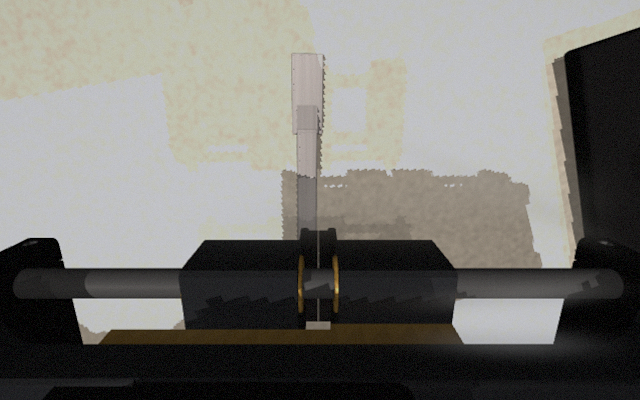

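```bash
python3 - <<'E'
from h import *
c=cam('wrist'); 
for u,v,z in((291,54,.004),(325,54,.004),(298,150,.012),(319,150,.012),(298,200,.012),(318,200,.012)): print(px(c,u,v,z))
for p in ([*T()[:2,3],0.]): pass
t=T(); print(proj(c,t[:3,3]), proj(c,[.4368,-.0414,.006]),proj(c,[.4217,-.0505,.012]))
E
```

```text
[0.4519 0.0682 0.004 ]
[0.4766 0.0597 0.004 ]
[ 0.4323 -0.0017  0.012 ]
[ 0.4482 -0.0073  0.012 ]
[ 0.4179 -0.0409  0.012 ]
[ 0.4336 -0.0465  0.012 ]
(np.float64(320.5231384001675), np.float64(225.62446259653308)) (np.float64(319.3873300939912), np.float64(191.3094262556057)) (np.float64(306.1990763050651), np.float64(208.79284407242838))
```

The bar slipped the grasp (fingers shut empty) and still lies with its shank centre near (0.426,−0.044) and (0.440,−0.005). I'll retry nearer the blade, where the arm is less constrained.

Call:
arm_command --pt "-0.4 -3.5 0" --pt "0 0 3" --pt "0 0 2.5" --pt "0 0 0" --twist '[0,0,0,0]' --grip 45

```text
time_s: 7.4
tool_pos: [0.4442, -0.0065, 0.0262]
tool_rot: [-179.2, -1.3, -19.3]
force: [-1.2, -0.4, 0.0]
grip_width: 0.0326
```

```bash
python3 - <<'E'
from h import *
s=telemetry.get_obs(); print(s['tool_pos'],s['tool_rot'],s['force'],s['grip_width'],s['qpos'].round(1),loc([.440,-.008,.003]))
E
```

```text
[ 0.44419974 -0.00649249  0.0261888 ] [-179.18617397   -1.30028436  -19.26509093] [-1.19879283 -0.36477982  0.03252433] 0.032587779332184375 [-30.7   0.9  28.8 124.4  -0.9  53.3 -20.7] [-0.4   0.31  2.31]
```

Call:
arm_command --pt "-0.4 0.2 1.4" --pt "-0.2 0 0.7" --pt "0 0 0.2" --pt "0 0 0" --twist '[0,0,0,0]'

```text
time_s: 7.9
tool_pos: [0.4389, -0.0065, 0.0027]
tool_rot: [-179.1, -1.4, -19.3]
force: [-0.0, -0.5, 0.5]
grip_width: 0.0389
```

Call:
arm_command --pt "0 0 0" --pt "0 0 0" --pt "0 0 0" --pt "0 0 0" --pt "0 0 0" --pt "0 0 0" --twist '[0,0,0,0,0,0]' --grip 0 --force 20

```text
time_s: 8.65
tool_pos: [0.4401, -0.0063, 0.0038]
tool_rot: [-179.0, -1.5, -19.3]
force: [0.3, -0.4, -0.1]
grip_width: 0.001
```

```bash
python3 - <<'E'
from h import *
c=cam('wrist'); im=c['img']; s=cam('scene'); cv2.imwrite('pics/w4.png',np.vstack([cv2.resize(im,(640,400))[100:300],cv2.resize(s['img'][150:250,230:450],None,fx=2.9,fy=2.9)[:,:638].copy() if 0 else cv2.resize(s['img'][150:250,230:450],(640,291),interpolation=cv2.INTER_CUBIC)]))
print(T()[:3,3], [np.round(proj(s,p)) for p in ([.44,-.0063,.006],[.464,.064,.002])])
E
```

```text
[ 0.44008967 -0.00630672  0.00380885] [array([307., 206.]), array([323., 200.])]
```

View pics/w4.png

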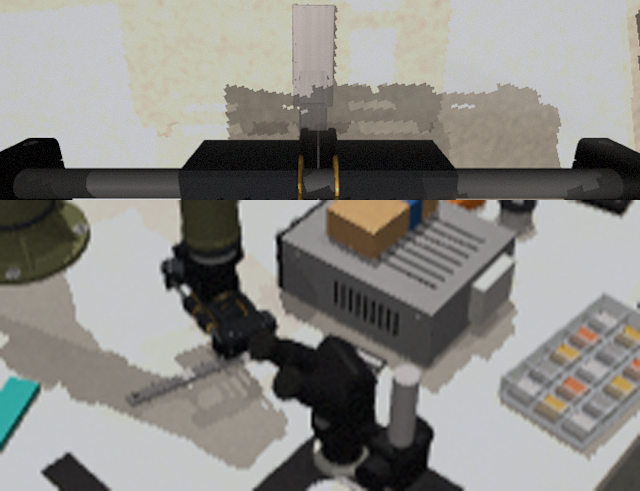

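```bash
python3 - <<'E'
from h import *
c=cam('wrist'); im=c['img']; g=cv2.cvtColor(im,cv2.COLOR_BGR2GRAY)
for v in (110,130,150,170,190,210): 
    r=g[v,270:360].astype(int); print(v,r[::2].tolist())
for z in(.004,.014,.024): print(z,px(c,292,107,z),px(c,336,107,z),np.linalg.norm(px(c,292,107,z)-px(c,336,107,z)))
s=telemetry.get_obs(); print(s['tool_pos'],s['force'],s['effort'].round(1))
E
```

```text
110 [189, 193, 199, 196, 195, 194, 198, 193, 194, 190, 190, 169, 183, 175, 178, 181, 179, 174, 174, 175, 172, 178, 179, 177, 172, 171, 175, 174, 171, 171, 171, 165, 127, 113, 188, 191, 193, 192, 192, 194, 196, 195, 198, 199, 198]
130 [195, 193, 191, 194, 195, 197, 195, 195, 197, 198, 196, 158, 178, 174, 178, 179, 173, 173, 169, 172, 170, 173, 173, 171, 169, 169, 170, 168, 166, 168, 168, 160, 103, 138, 197, 195, 196, 196, 197, 194, 195, 201, 196, 197, 195]
150 [194, 193, 192, 196, 193, 199, 197, 196, 193, 198, 195, 153, 169, 170, 179, 174, 171, 171, 165, 169, 170, 171, 171, 169, 165, 167, 168, 169, 168, 167, 163, 160, 154, 195, 194, 189, 189, 191, 190, 194, 193, 199, 197, 198, 199]
170 [197, 197, 196, 195, 196, 194, 195, 195, 196, 198, 196, 167, 163, 168, 173, 168, 167, 160, 164, 167, 165, 164, 166, 164, 161, 160, 164, 162, 166, 162, 158, 142, 98, 197, 190, 194, 194, 193, 193, 196, 195, 197, 195, 198, 197]
190 [190, 189, 194, 197, 191, 196, 198, 192, 188, 188, 186, 197, 164, 167, 160, 160, 164, 163, 166, 165, 158, 141, 103, 107, 102, 103, 101, 100, 103, 100, 96, 92, 114, 118, 118, 119, 117, 119, 118, 122, 125, 119, 121, 120, 120]
210 [118, 117, 118, 116, 118, 116, 114, 110, 115, 113, 112, 113, 114, 114, 108, 100, 120, 155, 159, 105, 97, 98, 95, 99, 97, 96, 93, 98, 90, 114, 119, 115, 118, 119, 120, 121, 119, 119, 117, 118, 131, 133, 119, 115, 118]
0.004 [0.4485 0.0668 0.004 ] [0.4718 0.0586 0.004 ] 0.02470080970332753
0.014 [0.449  0.0667 0.014 ] [0.4711 0.059  0.014 ] 0.023402991261802418
0.024 [0.4495 0.0666 0.024 ] [0.4704 0.0593 0.024 ] 0.0221382022757043
[ 0.44008204 -0.0063423   0.00381734] [-0.13850696  1.04033958 -0.30271449] [ -0.  -23.8   0.6 -25.2  -0.1  -0.1  -0. ]
```

The fingers shut right above the bar, and in the image the visible tips sit about 10 mm short of where the stated TCP projects. I'll check the true tip height by lowering carefully with the fingers open.

Call:
arm_command --pt "0 0 -2" --pt "0 0 0" --pt "0 0 0" --pt "0 0 0" --pt "0 0 1.8" --pt "0 0 0.3" --pt "0 0 0" --twist '[0,0,0,0,0,0,0]' --grip 45

```text
time_s: 9.68
tool_pos: [0.4386, -0.0065, 0.0006]
tool_rot: [-179.2, -1.3, -19.3]
force: [-0.5, 0.0, 0.2]
grip_width: 0.0391
```

Call:
arm_command --pt "0 0 0.4" --pt "0 0 0.3" --pt "0 0 0" --twist '[0,0,0]'

```text
time_s: 10.05
tool_pos: [0.4394, -0.0063, -0.0061]
tool_rot: [-179.1, -1.4, -19.3]
force: [0.8, -0.3, -0.1]
grip_width: 0.0387
```

Call:
arm_command --pt "0 0 0.3" --pt "0 0 0" --pt "0 0 0" --pt "0 0 0" --pt "0 0 0" --pt "0 0 0" --twist '[0,0,0,0,0,0]' --grip 0 --force 20

```text
time_s: 10.8
tool_pos: [0.4398, -0.0063, -0.0089]
tool_rot: [-179.1, -1.4, -19.3]
force: [0.6, 0.2, 0.7]
grip_width: 0.0008
```

Call:
arm_command --pt "0 0 0.4" --pt "0 0 0.4" --pt "0 0 0" --twist '[0,0,0]'

```text
time_s: 11.18
tool_pos: [0.4403, -0.0061, -0.0144]
tool_rot: [-179.0, -1.3, -19.3]
force: [0.1, 0.1, 1.7]
grip_width: 0.0004
```

```bash
python3 - <<'E'
from h import *
c=cam('wrist'); s=telemetry.get_obs(); print(s['tool_pos'],s['force'],s['tool_rot'],s['grip_width'],s['qpos'].round(1))
cv2.imwrite('pics/w5.png',cv2.resize(c['img'][60:340,220:420],None,fx=2.1,fy=2.1,interpolation=cv2.INTER_CUBIC))
print(proj(c,T()[:3,3]))
E
```

```text
[ 0.44042086 -0.00611682 -0.01456965] [-2.01134782 -0.03021968  6.57551794] [-179.04426819   -1.31523714  -19.30780947] -5.261860741035578e-06 [-30.3   4.7  29.1 126.7  -3.7  47.7 -18.2]
(np.float64(320.7481691166446), np.float64(226.69766887100062))
```

View pics/w5.png

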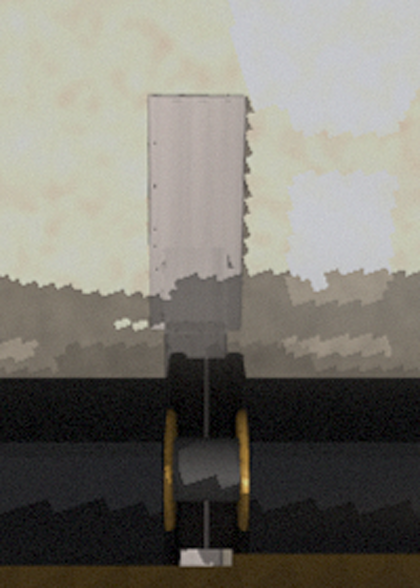

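The shut fingers only touched the bar's 12 mm top at a reported z ≈ −0.0145. The real tips therefore sit about 26 mm behind the reported TCP, and I'll use that offset from here on.

Call:
arm_command --pt "0 0 -2.5" --pt "0 0 0" --pt "0 0 0" --pt "0 0 0" --pt "0 0 2.0" --pt "0 0 0.8" --pt "0 0 0.2" --pt "0 0 0" --twist '[0,0,0,0,0,0,0,0]' --grip 45

```text
time_s: 12.22
tool_pos: [0.4382, -0.0063, -0.0232]
tool_rot: [-179.2, -1.1, -19.3]
force: [0.2, -0.2, -0.4]
grip_width: 0.039
```

Call:
arm_command --pt "0 0 0.4" --pt "0 0 0.2" --pt "0 0 0" --twist '[0,0,0]'

```text
time_s: 12.6
tool_pos: [0.4395, -0.0061, -0.0259]
tool_rot: [-179.1, -1.0, -19.3]
force: [1.0, 0.2, -0.4]
grip_width: 0.0392
```

Call:
arm_command --pt "0 0 0" --pt "0 0 0" --pt "0 0 0" --pt "0 0 0" --pt "0 0 0" --twist '[0,0,0,0,0]' --grip 0

```text
time_s: 13.22
tool_pos: [0.4397, -0.0058, -0.0258]
tool_rot: [-179.1, -1.1, -19.3]
force: [-1.2, 0.9, 1.9]
grip_width: 0.0162
```

Gripped (16.2 mm). Now I carry it out to just behind the fulcrum, squared up, and set it down to regrip nearer the handle.

Call:
arm_command --pt "0 0 0" --pt "0 0 -3" --pt "4 -2.2 0" --pt "4 -2.2 0" --pt "4 -2.2 0" --pt "0 0 0" --pt "0 0 0" --pt "0 0 0" --twist '[0,0,0,0,0,-9.7,-9.7,0]' --force 60

```text
time_s: 14.22
tool_pos: [0.5729, 0.0184, 0.0027]
tool_rot: [-179.5, -0.8, 0.8]
force: [0.4, -0.1, -2.9]
grip_width: 0.0156
```

```bash
python3 - <<'E'
from h import *
s=telemetry.get_obs(); print(s['tool_pos'],s['force'],s['tool_rot'],s['grip_width'],loc([.575,.018,-.0258]))
c=cam('wrist'); cv2.imwrite('pics/w6.png',c['img'])
g=cv2.cvtColor(c['img'],cv2.COLOR_BGR2GRAY); print(g[100,260:380:2].tolist()); print(g[150,260:380:2].tolist())
E
```

```text
[0.57291683 0.01841708 0.00267116] [ 0.37703832 -0.08100696 -2.86396076] [-179.48293804   -0.81793135    0.7711625 ] 0.015567848094687026 [0.17 0.07 2.85]
[200, 201, 204, 201, 203, 202, 199, 204, 201, 197, 199, 197, 200, 199, 200, 200, 201, 197, 197, 196, 194, 193, 196, 195, 198, 195, 198, 200, 198, 200, 205, 206, 201, 198, 201, 201, 204, 203, 203, 203, 203, 203, 203, 202, 198, 200, 201, 203, 201, 201, 202, 199, 200, 194, 194, 199, 204, 204, 205, 206]
[198, 201, 198, 199, 201, 204, 207, 205, 204, 199, 201, 199, 199, 199, 198, 199, 184, 164, 181, 178, 186, 183, 182, 177, 176, 171, 177, 174, 178, 178, 178, 175, 172, 173, 174, 174, 174, 173, 173, 173, 167, 152, 103, 118, 115, 116, 112, 202, 199, 200, 203, 202, 208, 202, 205, 198, 203, 205, 203, 206]
```

Call:
arm_command --pt "0 0 1.8" --pt "0 0 0.9" --pt "0 0 0" --twist '[0,0,0]'

```text
time_s: 14.65
tool_pos: [0.5723, 0.0187, -0.026]
tool_rot: [-179.5, -0.7, 0.4]
force: [-1.3, -0.2, 9.8]
grip_width: 0.0149
```

Call:
arm_command --pt "0 0 0" --pt "0 0 0" --pt "0 0 -2.5" --pt "0 3.3 0" --pt "0 3.3 0" --pt "0 0 1.8" --pt "0 0 0.6" --pt "0 0 0" --twist '[0,0,0,0,0,0,0,0]' --grip 33

```text
time_s: 15.65
tool_pos: [0.5747, -0.047, -0.0264]
tool_rot: [-179.5, -0.9, 0.5]
force: [0.5, -1.7, 3.2]
grip_width: 0.0288
```

Call:
arm_command --pt "0 0 0" --pt "0 0 0" --pt "0 0 0" --twist '[0,0,0]' --grip 0 --force 4

```text
time_s: 16.02
tool_pos: [0.574, -0.0456, -0.0264]
tool_rot: [-179.5, -0.8, 0.6]
force: [-0.1, -2.8, -0.3]
grip_width: 0.016
```

Call:
arm_command --pt "0 0 -0.7" --pt "0 0 -0.7" --pt "0 0 -0.7" --pt "0 0 -0.7" --pt "0 0 -0.7" --pt "0 0 0" --twist '[0,0,0,0,0,0]'

```text
time_s: 16.77
tool_pos: [0.5734, -0.0446, 0.0108]
tool_rot: [-179.4, -0.9, 0.6]
force: [0.0, -0.7, -2.8]
grip_width: 0.0163
```

```bash
python3 - <<'E'
from h import *
s=telemetry.get_obs(); print(s['tool_pos'],s['force'],s['tool_rot'],s['grip_width'])
c=cam('wrist'); cv2.imwrite('pics/w7.png',c['img'][0:340])
E
```

```text
[ 0.5734265  -0.04456539  0.01083633] [ 0.01990635 -0.70685224 -2.83462783] [-179.40340758   -0.85030711    0.64808814] 0.016303398042189148
```

View pics/w7.png

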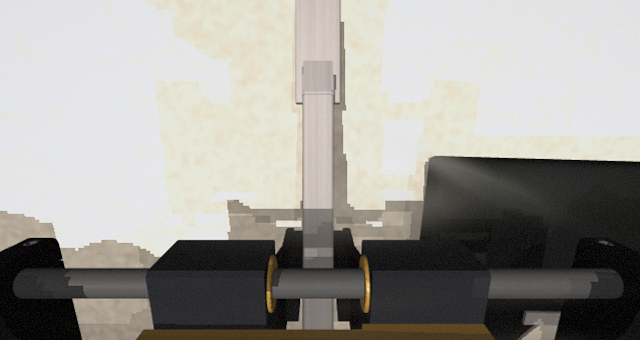

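The bar is tilted (slope ≈0.29) with its tip just on the bench. Now I clamp it hard, lift it over the ridge and bring it down onto the fulcrum.

Call:
arm_command --pt "0 0 0" --pt "0 0 0" --pt "0 0 -1.2" --pt "0 0 -1.2" --pt "1.9 -3.1 0" --pt "0 -3.1 0" --pt "0 0 0" --twist '[0,0,0,0,0,0,0]' --force 60

```text
time_s: 17.7
tool_pos: [0.5922, 0.018, 0.0391]
tool_rot: [-179.4, -0.9, 0.5]
force: [0.1, -0.6, -3.5]
grip_width: 0.015
```

```bash
python3 - <<'E'
from h import *
s=telemetry.get_obs(); print(s['tool_pos'],s['force'],s['tool_rot'],s['grip_width'])
c=cam('wrist'); cv2.imwrite('pics/w8.png',c['img'][0:340])
E
```

```text
[0.59218406 0.01801877 0.03908124] [ 0.08768343 -0.561406   -3.47316206] [-179.40731012   -0.90055339    0.5273129 ] 0.015009943032771351
```

View pics/w8.png

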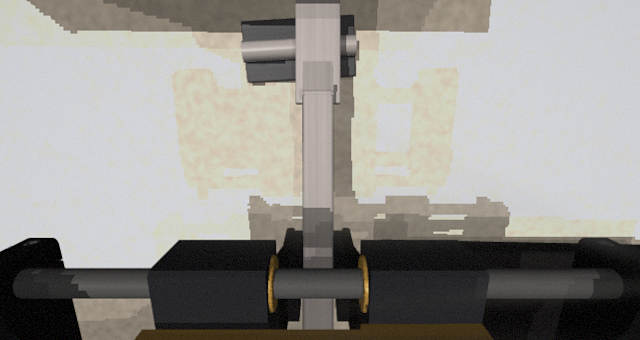

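Tilt is held. The blade tip (about (318,2)) has passed over the ridge at v≈48.

```bash
python3 - <<'E'
from h import *
c=cam('wrist'); g=cv2.cvtColor(c['img'],cv2.COLOR_BGR2GRAY)
print(g[0:24:2,318].tolist())
for z in(.02,.025,.03): print(px(c,318,2,z),px(c,318,104,z))
for z in(.014,): print('ridge',px(c,243,51,z),px(c,357,46,z))
print(px(c,243,23,.006),px(c,247,82,.006),px(c,354,75,.006),px(c,354,16,.006))
# slope from junction 77mm & tip 137mm along from grip
from numpy import *
for sl in(.2,.25,.3,.35):
  a=arctan(sl); t=T()[:3,3]
  def P(s,x): return proj(c,[t[0]+x,t[1]+s*cos(a),t[2]+.0258+.002-s*sin(a)+.003])
  print(sl,P(137,0) if 0 else [round_(P(.137,0),0),round_(P(.077,-.012),0),round_(P(.077,.012),0)])
E
```

```text
[164, 161, 164, 164, 163, 163, 167, 167, 180, 179, 182, 179]
[0.5901 0.1456 0.02  ] [0.5906 0.0896 0.02  ]
[0.5901 0.1442 0.025 ] [0.5905 0.0896 0.025 ]
[0.59   0.1429 0.03  ] [0.5904 0.0896 0.03  ]
ridge [0.545  0.1201 0.014 ] [0.614  0.1236 0.014 ]
[0.5443 0.1372 0.006 ] [0.545  0.1028 0.006 ] [0.6138 0.1076 0.006 ] [0.6125 0.1418 0.006 ]Traceback (most recent call last):
  File "<stdin>", line 12, in <module>
NameError: name 'round_' is not defined
```

Call:
arm_command --pt "0 0 1.0" --pt "0 0 0.7" --pt "0 0 0" --twist '[0,0,0]'

```text
time_s: 18.18
tool_pos: [0.5921, 0.0106, 0.021]
tool_rot: [-179.6, -0.9, 0.0]
force: [-0.6, 0.4, -2.7]
grip_width: 0.0156
```

Call:
arm_command --pt "0 0 0.25" --pt "0 0 0.2" --pt "0 0 0" --twist '[0,0,0]' --force 12

```text
time_s: 18.55
tool_pos: [0.5924, 0.0097, 0.0166]
tool_rot: [-179.6, -0.9, -0.0]
force: [-0.4, 0.4, -1.1]
grip_width: 0.0154
```

Call:
arm_command --pt "0 -0.7 0" --pt "0 -0.7 0.05" --pt "0 -0.6 0.1" --pt "0 0 0" --twist '[0,0,0,0]' --force 6

```text
time_s: 19.05
tool_pos: [0.5924, 0.0325, 0.015]
tool_rot: [-179.6, -0.9, 0.1]
force: [-1.1, -0.7, -2.3]
grip_width: 0.0162
```

Call:
arm_command --pt "0 -0.5 0.2" --pt "0 -0.5 0.25" --pt "0 0 0" --twist '[0,0,0]'

```text
time_s: 19.42
tool_pos: [0.5928, 0.0433, 0.0106]
tool_rot: [-179.6, -1.0, 0.0]
force: [-0.1, 0.4, -1.8]
grip_width: 0.0156
```

Call:
arm_command --pt "0 -0.3 0.2" --pt "0 0 0.4" --pt "0 0 0.3" --pt "0 0 0" --twist '[0,0,0,0]' --force 40

```text
time_s: 19.92
tool_pos: [0.5941, 0.0449, 0.0062]
tool_rot: [-179.5, -1.0, -0.1]
force: [-5.0, 0.5, 7.6]
grip_width: 0.0153
```

Call:
arm_command --pt "0 0 0.3" --pt "0 0 0.3" --pt "0 0 0" --twist '[0,0,0]'

```text
time_s: 20.3
tool_pos: [0.5941, 0.0446, 0.005]
tool_rot: [-179.4, -0.9, -0.1]
force: [-4.1, 0.3, 7.0]
grip_width: 0.0156
```

Call:
arm_command --pt "0 0 0.6" --pt "0 0 0.6" --pt "0 0 0.6" --pt "0 0 0.6" --twist '[0,0,0,0]' --force 60

```text
time_s: 20.8
tool_pos: [0.5947, 0.0416, -0.0108]
tool_rot: [-179.3, -0.9, -0.2]
force: [-6.4, -2.4, 15.9]
grip_width: 0.0151
```

Call:
arm_command --pt "0 0 0.5" --pt "0 0 0.5" --pt "0 0 0.6" --pt "0 0 0.6" --twist '[0,0,0,0]'

```text
time_s: 21.3
tool_pos: [0.5965, 0.0411, -0.0199]
tool_rot: [-178.9, -0.9, -0.1]
force: [-16.8, -2.9, 40.2]
grip_width: 0.0155
```

```bash
python3 - <<'E'
from h import *
s=telemetry.get_obs(); print(s['tool_pos'],s['force'],s['tool_rot'],s['grip_width'])
c=cam('wrist'); cv2.imwrite('pics/w9.png',c['img'][0:300])
print(s['time_s'],px(c,318,100,.02))
E
```

```text
[ 0.59653345  0.04111604 -0.01992822] [-16.84406218  -2.87444799  40.18163436] [-1.78944863e+02 -8.52204204e-01 -1.46232951e-01] 0.01548932141061311
21.3 [0.5944 0.1167 0.02  ]
```

View pics/w9.png

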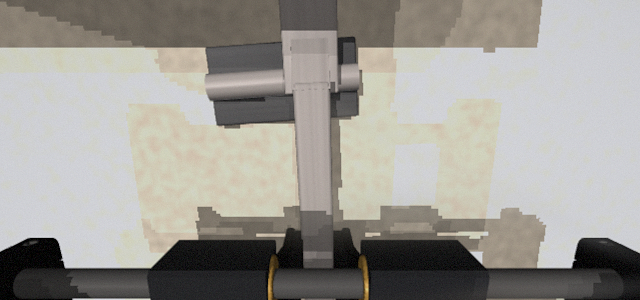

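The bar is pressed flat on the handle side with its blade under the supply and lying over the ridge. I'll keep pressing and swing the handle under the base plate.

Call:
arm_command --pt "0.7 0 0.3" --pt "0.7 0 0.35" --pt "0.7 0 0.35" --pt "0.7 0 0.35" --twist '[-5,-5,-5,-5]'

```text
time_s: 21.85
tool_pos: [0.6272, 0.0459, -0.0194]
tool_rot: [-178.9, -1.5, 20.3]
force: [-6.4, -0.7, 17.2]
grip_width: 0.0156
```

Call:
arm_command --pt "0 0 0.25" --pt "0 0 0.1" --pt "0 0 0" --pt "0 0 0" --pt "0 0 0" --twist '[0,0,0,0,0]'

```text
time_s: 22.48
tool_pos: [0.6287, 0.0463, -0.0174]
tool_rot: [-178.8, -1.6, 20.5]
force: [-1.5, -0.9, 2.5]
grip_width: 0.0154
```

Call:
arm_command --pt "0 0 -0.1" --pt "0 0 -0.1" --pt "0 0 0" --twist '[0,0,0]'

```text
time_s: 22.85
tool_pos: [0.6286, 0.0463, -0.0174]
tool_rot: [-178.9, -1.6, 20.5]
force: [0.3, -0.2, -0.9]
grip_width: 0.0154
```

Call:
arm_command --pt "0 0 0" --pt "0 0 0" --pt "0 0 0" --pt "0 0 0" --pt "0 0 -3" --pt "0 0 -5" --pt "0 0 -6" --pt "0 0 -6" --pt "0 0 0" --twist '[0,0,0,0,0,0,0,0,0]' --grip 36

```text
time_s: 23.98
tool_pos: [0.625, 0.0406, 0.1904]
tool_rot: [-178.8, -1.7, 20.4]
force: [1.3, 0.3, 0.2]
grip_width: 0.0315
```

```bash
python3 - <<'E'
from h import *
s=telemetry.get_obs(); print(s['tool_pos'],s['force'],s['tool_rot'],s['grip_width'])
c=cam('wrist'); t=cam('top'); cv2.imwrite('pics/t10.png',t['img']); cv2.imwrite('pics/w10.png',c['img'])
cv2.imwrite('pics/m10.png',np.vstack([c['img'][0:250],cv2.resize(t['img'][130:260,190:480],(640,287),interpolation=cv2.INTER_CUBIC)]))
np.save('w10.npy',{k:c[k] for k in('E','fx','fy','cx','cy')},allow_pickle=True)
E
```

```text
[0.62501674 0.04062427 0.19040007] [1.29311966 0.29328495 0.1668485 ] [-178.78695745   -1.65031874   20.3566719 ] 0.031479848193299714
```

I'm out of picture views, so from here I check numerically.

```bash
python3 - <<'E'
from h import *
c=np.load('w10.npy',allow_pickle=True).item(); g=cv2.imread('pics/w10.png',0)
print([np.round(proj(c,p)) for p in([.535,.161,.02],[.6,.161,.02],[.5945,.122,.02],[.63,.005,.036],[.6287,.0463,.02])])
a=cv2.resize(g[0:240,120:520],(100,48),interpolation=cv2.INTER_AREA)
ch=" .:-=+*#%@"[::-1]
for r in a: print(''.join(ch[min(9,int(v)*10//230)] for v in r))
E
```

```text
[array([272.,  33.]), array([332.,  58.]), array([314.,  93.]), array([308., 208.]), array([320., 170.])]
         :==========+##%%@%%@%%%%%%#*==---====----==--===========================-----:             
          :============*#%%%%@%@%%%%%%#+==-==---------==========================------.             
           .--==-========+*#%@%%@%%@%%%%%*+=----------=========================------.              
             ..:===-========+###%@#@%%%%%%%#*==-------=========================-----:               
                .:--=======-===*#%%%@%%@%%%%%%#+==---=========================------.              :
                   .:-=========-=+*#%%#@%%@@%%%%#*+=======---=================-.:--:              .-
                      .:-====-=-====+*#%%%%@%%@%%%%#*+==--=--================-.   ..              --
                         .-============+##%@%%@@%%%%%%#+===--================-                   :--
                           .:-============*#%%@%%%@%%%%%#*+=-================:                  .--+
                              .:-==++++++===+#%%%@@%%@@%%%%#*===============-        
[... 3133 characters left out ...]
             
------------::.                          .:.   :==-=::::       .:.::..     ...                      
-----------------::.                     :--:.:****+====:::::-::---:::.....:::..                    
-------------==---==-:::.                -----+*******+===--===---:-::::::-::-::                    
-------------==-===-------::..           ----=##########**=--======---...:----::                    
===----------==---====-=======-:..    -- :-==*##############**+=======------:--:                    
===============-===-------=--===-=--:=%%##=-=###################*+===-...:-----:                    
=====================================#%%%%+=*%%%%%%%%%%%%%%%%%%%%%%#*=.. -===--.
```

The ASCII check shows the bar running from under the supply over the fulcrum and into the base's dark corner, with no tool force, so it is held. Next the spacers, seen from above with the gripper turned.

Call:
arm_command --pt "-4 -1.5 -2" --pt "-4 -1.5 -2" --pt "-4 -1.5 -2" --pt "-3.45 4.05 0" --pt "-3.45 4.05 0" --pt "-3.45 4.05 0" --pt "-3.45 4.05 0" --pt "-3.45 4.05 0" --pt "-3.45 4.05 0" --pt "-3.45 4.05 0" --twist '[0,0,0,0,0,0,0,0,0,0]' --grip 75

```text
time_s: 25.32
tool_pos: [0.3513, -0.3122, 0.2167]
tool_rot: [-178.0, 0.7, 21.3]
force: [0.8, 0.0, -1.2]
grip_width: 0.065
```

Call:
arm_command --pt "0 0 0" --pt "0 0 0" --pt "0 0 0" --pt "0 0 0" --pt "0 0 0" --pt "0 0 0" --pt "0 0 0" --pt "0 0 0" --pt "0 0 0" --pt "0 0 0" --twist '[10.6,10.6,10.6,10.6,10.6,10.6,10.6,10.6,10.6,10.6]'

```text
time_s: 26.58
tool_pos: [0.3386, -0.308, 0.1972]
tool_rot: [176.8, 2.5, -86.3]
force: [-0.7, 0.5, 0.0]
grip_width: 0.0653
```

```bash
cat > pl.py <<'E'
from h import *
c=cam('wrist'); s=telemetry.get_obs(); print(s['time_s'],s['tool_pos'],s['tool_rot'],s['grip_width'])
im=c['img']; hsv=cv2.cvtColor(im,cv2.COLOR_BGR2HSV); m=((hsv[...,2]<75)).astype(np.uint8); m[225:]=0
cv2.imwrite('pics/pl.png',im)
for k in cv2.findContours(m,0,1)[0]:
    if cv2.contourArea(k)<800: continue
    r=cv2.minAreaRect(k); b=cv2.boxPoints(r); w=np.array([px(c,*p,.012)[:2] for p in b])
    kk=np.array([px(c,*p[0],.012)[:2] for p in k],np.float32)*1000; R2=cv2.minAreaRect(kk)
    print(cv2.contourArea(k),np.round(r[0]),'metric ctr',np.round(R2[0],1),'size',np.round(R2[1],1),'ang',round(R2[2],1),'area',cv2.contourArea(kk), im[int(r[0][1]),int(r[0][0])])
E
python3 pl.py
```

```text
26.625 [ 0.3384801  -0.3078857   0.19704332] [176.80970027   2.4711381  -86.65985239] 0.06551603479348307
4945.5 [425.  84.] metric ctr [ 419.7 -408.8] size [ 47.1 118.8] ang 89.2 area 5178.15017395094 [22 20 17]
4597.0 [312.  55.] metric ctr [ 443.7 -285.8] size [ 43.3 114.4] ang 83.1 area 4638.139638671186 [22 11 19]
```

```bash
python3 - <<'E'
from h import *
print(T().round(3)); print(loc([.378,-.409,.1]),loc([.378,-.409,.02]),loc([.378,-.409,-.014]))
E
```

```text
[[ 0.058 -0.997 -0.058  0.338]
 [-0.997 -0.061  0.04  -0.308]
 [-0.043  0.056 -0.998  0.197]
 [ 0.     0.     0.     1.   ]]
[10.73 -3.87  9.05] [11.08 -4.31 17.03] [11.22 -4.5  20.42]
```

Call:
arm_command --pt "5.0 -2 3.5" --pt "5.0 -2 3.5" --pt "0.7 0 0" --pt "0 0 5" --pt "0 0 0" --twist '[2,2,0,0,0]'

```text
time_s: 27.25
tool_pos: [0.3749, -0.4036, 0.0636]
tool_rot: [176.3, 2.7, -89.8]
force: [-0.5, -0.2, 0.3]
grip_width: 0.0652
```

```bash
python3 pl.py; python3 - <<'E'
from h import *
print(T().round(3)); print(loc([.378,-.409,-.016]))
E
```

```text
27.3 [ 0.37699563 -0.40598415  0.06662558] [176.59407365   2.43625614 -89.82101195] 0.06540206950611005
8809.0 [332. 120.] metric ctr [ 428.2 -409.7] size [ 44.9 102.6] ang 89.4 area 4296.73947692709 [41 40 45]
10789.0 [159.  91.] metric ctr [ 446. -289.] size [ 46.  116.8] ang 83.1 area 5231.069994810969 [18 23 23]
[[ 0.003 -0.998 -0.06   0.377]
 [-0.999 -0.006  0.042 -0.406]
 [-0.043  0.059 -0.997  0.067]
 [ 0.     0.     0.     1.   ]]
[ 0.65 -0.59  8.22]
```

Call:
arm_command --pt "0.6 -0.6 4" --pt "0 0 3.5" --pt "0 0 0.8" --pt "0 0 0" --twist '[1,0,0,0]'

```text
time_s: 27.8
tool_pos: [0.3868, -0.4128, -0.0062]
tool_rot: [177.7, 1.9, -90.5]
force: [-0.8, -0.8, 1.0]
grip_width: 0.0654
```

Call:
arm_command --pt "0 0 0" --pt "0 0 0" --pt "0 0 0" --pt "0 0 0" --twist '[0,0,0,0]' --grip 0 --force 10

```text
time_s: 28.3
tool_pos: [0.3897, -0.4149, -0.0013]
tool_rot: [178.1, 1.7, -90.4]
force: [0.3, 0.6, 0.5]
grip_width: 0.0334
```

Call:
arm_command --pt "0 0.3 0" --pt "0 0.3 0" --pt "0 0 0" --pt "0 0 0" --pt "0 0 0.8" --pt "0 0 0.6" --pt "0 0 0.3" --pt "0 0 0" --twist '[0,0,0,0,0,0,0,0]' --grip 75

```text
time_s: 29.3
tool_pos: [0.382, -0.4137, -0.0202]
tool_rot: [178.0, 1.8, -90.4]
force: [0.0, -0.5, 1.4]
grip_width: 0.0651
```

Call:
arm_command --pt "0 0 -0.35" --pt "0 0 0" --pt "0 0 0" --pt "0 0 0" --pt "0 0 0" --pt "0 0 0" --twist '[0,0,0,0,0,0]' --grip 0

```text
time_s: 30.05
tool_pos: [0.3822, -0.4137, -0.0162]
tool_rot: [178.0, 1.8, -90.4]
force: [-0.1, 1.1, -0.2]
grip_width: 0.0451
```

Stopped at 45.1 mm with the tips about 10 mm up, so this is the thicker (15 mm) plate. I'll regrip lower for a firmer hold.

Call:
arm_command --pt "0 0 0" --pt "0 0 0.4" --pt "0 0 0.4" --pt "0 0 0" --twist '[0,0,0,0]' --grip 60

```text
time_s: 30.55
tool_pos: [0.3821, -0.4137, -0.0246]
tool_rot: [178.0, 1.8, -90.4]
force: [-0.5, 0.5, -0.6]
grip_width: 0.052
```

Call:
arm_command --pt "0 0 0" --pt "0 0 0" --pt "0 0 0" --pt "0 0 -2.5" --pt "0 0 -3" --pt "0 0 0" --twist '[0,0,0,0,0,0]' --grip 0 --force 40

```text
time_s: 31.3
tool_pos: [0.3833, -0.4149, 0.0307]
tool_rot: [177.9, 1.8, -90.4]
force: [0.3, 0.6, -1.0]
grip_width: 0.0446
```

```bash
python3 - <<'E'
from h import *
s=telemetry.get_obs();print(s['time_s'],s['tool_pos'],s['tool_rot'],s['grip_width'],s['force'])
print(T().round(3)); print(loc([.49,.03,.06]))
E
```

```text
31.3 [ 0.38325439 -0.41493394  0.03070886] [177.8829177    1.80501049 -90.41650331] 0.04456219087815657 [ 0.28532487  0.58075521 -1.00145132]
[[-0.007 -0.999 -0.037  0.383]
 [-0.999  0.006  0.032 -0.415]
 [-0.031  0.037 -0.999  0.031]
 [ 0.     0.     0.     1.   ]]
[-44.64 -10.29  -1.91]
```

Call:
arm_command --pt "-5.45 -1.25 0" --pt "-5.45 -1.25 0" --pt "-5.45 -1.25 0" --pt "-5.45 -1.25 0" --pt "-5.45 -1.25 0" --pt "-5.45 -1.25 0" --pt "-5.45 -1.25 0" --pt "-5.45 -1.25 0" --pt "0 0 0" --twist '[0,0,0,0,0,0,0,0,0]'

```text
time_s: 32.42
tool_pos: [0.4836, 0.0348, 0.0315]
tool_rot: [177.4, 1.8, -90.5]
force: [1.0, -0.0, -1.5]
grip_width: 0.0448
```

Call:
arm_command --pt "0 0 0" --pt "0 0 0" --pt "0 0 0" --pt "0 0 0" --pt "0 0 0" --pt "0 0 0" --pt "0 0 0" --pt "0 0 0" --pt "0 0 0" --pt "0 0 0" --twist '[-10.1,-10.1,-10.1,-10.1,-10.1,-10.1,-10.1,-10.1,-10.1,0]'

```text
time_s: 33.67
tool_pos: [0.4727, 0.0244, 0.0205]
tool_rot: [-178.4, 3.6, 2.9]
force: [-0.3, -0.2, -1.0]
grip_width: 0.0449
```

```bash
cat > look.py <<'E'
from h import *
import sys
s=telemetry.get_obs();c=cam('wrist');print(s['time_s'],s['tool_pos'],s['tool_rot'],s['grip_width'],s['force'])
g=cv2.cvtColor(c['img'],cv2.COLOR_BGR2GRAY); cv2.imwrite(f'pics/L{s["time_s"]:.2f}.png',c['img'])
u0,u1=int(sys.argv[1]),int(sys.argv[2]); st=5
a=cv2.resize(g[0:250,u0:u1],((u1-u0)//4,31),interpolation=cv2.INTER_AREA); ch="@%#*+=-:. "
for i,r in enumerate(a): print('%3d '%(i*8+4)+''.join(ch[min(9,int(v)*10//230)] for v in r))
E
python3 look.py 160 520
```

```text
33.675 [0.47269218 0.0243628  0.02051239] [-178.41144073    3.61368681    2.87138459] 0.04493359358286552 [-0.33227568 -0.17686854 -0.99832431]
  4                .:-========================================================----:----:---===
 12                   .--=====================================================---------:--:-==
 20                      .:---:::-==========================================----------:::::-==
 28                                          .......-----===================-------::-------==
 36                                                                    :---:.=++++++++******##
 44                         .::------=====+++++*****##=                      +++++++++++++++++
 52                         #####################%#%%%+                      *+++++++++++++++=
 60                         ####################%%%%%%+                      #=               
 68                         *#################%%%%%%%%+                     :*-          .....
 76                         =#################%%%%%%%%+                     -*++++++++++++++++
 84   
[... 1288 characters left out ...]
                                   
196                            *######################+----                                   
204                         ...+######################+---:          ...........              
212                        .:::+######################+----:....     ::::.::::---.      ......
220                        ::::=######%%%%%%##########+-----::::::::::::::.:::-:....::::..:..:
228                        :=**+%%%%%%%%%%%%%%%%%%%%%%*++*+------:...:::::...::::.     .:..:::
236 ................       =%%%%%%%%%%%%%%%%%%%%%%%%%%%%%%%+:::----=======-----------------:::
244 %%%%%%%%%%%%%%%%=     :%%%%%%%%%%%@@@@@%%%%%%%%%%%%%%%%%+::-:-=%%%%%%%%%%%%%%%%%%%%%%%%%#=
```

Call:
arm_command --pt "0.9 -1.6 0" --pt "0 0 2" --pt "0 0 1.4" --pt "0 0 0.6" --pt "0 0 0" --twist '[2.2,0,0,0,0]'

```text
time_s: 34.35
tool_pos: [0.4778, 0.0401, -0.0218]
tool_rot: [-178.7, 3.8, -0.3]
force: [-0.4, -0.4, -0.2]
grip_width: 0.0448
```

Call:
arm_command --pt "0 0 0" --pt "0 0 0" --pt "0 1.0 0" --pt "0 0.3 0.1" --pt "0 0 0" --twist '[-1,0,0,0,0]' --grip 60

```text
time_s: 34.98
tool_pos: [0.4799, 0.0259, -0.0213]
tool_rot: [-178.5, 3.5, 0.7]
force: [-0.2, -0.1, 0.6]
grip_width: 0.0523
```

```bash
python3 look.py 200 440
```

```text
34.975 [ 0.479867    0.02588187 -0.02125806] [-178.53565172    3.50013039    0.673124  ] 0.05232580334379511 [-0.16041297 -0.10934047  0.63728908]
  4 :===-....===================================================
 12               ::::---====+++++***####%%+:::::::::::::::::===
 20              :########################%+                    
 28              .#########################*=:                  
 36               #########################*=:                  
 44               *########################*=:                  
 52               +########################*-.                  
 60               =########################*-.                  
 68               :########################*-:                  
 76               .########################*-.                  
 84                ########################*-.                  
 92                *#######################*-.                  
100                +#######################*:                   
108                =#######################*.                   
116                -#######################
[... 361 characters left out ...]
      -###%%%%%%%%%%%%%%%%%%%#:                   
172                 :%####%%%%%%%%%%%%%%####:                   
180                  ########%%%#%%########*:                   
188                  ######################*:                   
196                  *###################***:                   
204                  =##################****-                   
212    :--::.       -+###################***:               .:::
220    .--------::::-+#####%%%%%%##########*-.:---:::::::::.----
228    .--======+*#+++%%%%%%%%%%%%%%%%%%%###-=++**+=======------
236 ::: =======+%%%%%*%%%%%%%%%%%%%%%%%%%%%#--%%%%#+==-:   .++++
244 %%%=--====*%@%%%%*%%%%%%%%%%@%%%%%%%%%%%=+%%%%%%*======+%%%%
```

```bash
python3 - <<'E'
from h import *
c=cam('wrist'); g=cv2.GaussianBlur(cv2.cvtColor(c['img'],cv2.COLOR_BGR2GRAY),(5,5),0)
for v in(30,90,150,200):
    r=np.where(g[v,200:440]<80)[0]+200; a,b=px(c,r[0],v,.015),px(c,r[-1],v,.015); print(v,r[0],r[-1],a[:2],b[:2],(b-a)[0])
for u in(280,320,355):
    k=np.where(g[:100,u]<80)[0]; print(u,k[0],px(c,u,k[0],.015))
E
```

```text
30 256 357 [0.4521 0.1304] [0.4959 0.1304] 0.043800000000000006
90 261 357 [0.4535 0.1054] [0.497  0.1058] 0.04349999999999998
150 266 358 [0.455  0.0782] [0.4986 0.079 ] 0.04359999999999997
200 270 357 [0.4563 0.0534] [0.4992 0.0547] 0.042899999999999994
280 14 [0.4627 0.1367 0.015 ]
320 11 [0.4799 0.1378 0.015 ]
355 9 [0.4947 0.1385 0.015 ]
```

Call:
arm_command --pt "0 0 0" --pt "0 0 0" --pt "0 0 0" --pt "0 -1 0" --pt "0 -1 0" --pt "0 -1 0" --pt "0 -1 0" --pt "0 0 0" --twist '[0,0,0,0,0,0,0,0]' --grip 0 --force 4

```text
time_s: 36.08
tool_pos: [0.479, 0.0708, -0.0204]
tool_rot: [-178.5, 3.5, 0.9]
force: [0.1, 0.2, -0.9]
grip_width: 0.0454
```

```bash
python3 look.py 200 440
```

```text
36.075 [ 0.47900551  0.07082864 -0.02043926] [-178.49902872    3.52850818    0.85771661] 0.0454218592761132 [ 0.10362864  0.24099259 -0.85941687]
  4 #########################################%@@@@@%#########%%%
 12 ########################################%@@@@@@%########%@@@
 20 ########################################%@@@@@%#######%@@@@@
 28 ########################################@@@@@%######%%@@@@@%
 36 #######################################%@@@@%######%@@@@@%##
 44 #######################################@@@@%#####%@@@@@%####
 52 #######################################%%%%#####%%%%%%#####%
 60 ==========+++=+@%%%%%%%%%%%%%%%%%%%%%%%#####################
 68 ::-=--=========@@@@@@@@@@@@@@@@@@@@@@@@%========++++++++++++
 76 -:-------======%@@@@@@@@@@@@@@@@@@@@@@@%====================
 84 :-:-::---======#%%%%%%%@@@@@@@@@@@@@@@@%====================
 92 :::::---:--====#@%%%%%%%%%%@%@@@@@@@@@@%====================
100  ..:-::....====*%%%%%%%%%%%%%%%%%%%@@@@%====================
108                :%##########%#####%%%%%%%====================
116                 #######%%%%%%%%%########
[... 360 characters left out ...]
       %##%%%%%%%%%%%%%%%%%%%%=-                  
172                  ####%%%%%%%%%%%%%%%%##%=-                  
180                  +######%#%%%%%%########=-                  
188                  =######################=-                  
196                  :####################**=-                  
204                  .####################**=-                  
212     ----.         ####################**=-             :---:
220     =--=---:::::.-#####%%%%%%%##########+=::::::.......:----
228     ---=======*#*+#%%%%%%%%%%%%%%%%%%%##*+***=======--------
236 ...-++=======*%%%%%%%%%%%%%%%%%%%%%%%%%%%%%%%*===:::.:+++++=
244 %%%%%%======*@@%%%%%%%%%%%%@@@%%%%%%%%%%%%%%%%#+====-%%%%%%%
```

Call:
arm_command --pt "0 -0.9 0" --pt "0 -0.9 0" --pt "0 -0.9 0" --pt "0 0 0" --twist '[0,0,0,0]'

```text
time_s: 36.62
tool_pos: [0.4787, 0.0986, -0.0197]
tool_rot: [-178.5, 3.5, 0.8]
force: [-0.1, -0.1, -1.0]
grip_width: 0.0457
```

```bash
python3 - <<'E'
from h import *
s=telemetry.get_obs(); print(s['tool_pos'],s['force'],s['grip_width'])
c=cam('wrist'); g=cv2.GaussianBlur(cv2.cvtColor(c['img'],cv2.COLOR_BGR2GRAY),(5,5),0); cv2.imwrite('pics/q.png',c['img'])
for u in (225,240,380,400): print(u,g[80:200:4,u].tolist())
for z in(.017,.02,.022): print(z,[px(c,230,v,z)[1] for v in(100,110,120,130,140)])
print([np.round(proj(c,p)) for p in([.479,.161,.02],[.479,.167,.015],[.479,.107,.015])])
E
```

```text
[ 0.47866426  0.09864911 -0.01974953] [-0.08065962 -0.11159729 -0.99674299] 0.04573537293482269
225 [155, 154, 155, 156, 155, 155, 156, 156, 156, 156, 156, 156, 156, 155, 141, 123, 87, 121, 125, 125, 210, 229, 228, 225, 230, 234, 237, 237, 237, 236]
240 [154, 155, 154, 156, 156, 155, 155, 156, 155, 156, 156, 155, 156, 157, 145, 127, 100, 116, 126, 173, 222, 225, 227, 230, 231, 230, 234, 236, 235, 236]
380 [154, 155, 154, 155, 155, 156, 156, 157, 156, 157, 155, 156, 155, 155, 155, 156, 150, 133, 113, 98, 126, 128, 222, 225, 225, 225, 222, 222, 229, 229]
400 [154, 155, 154, 155, 155, 155, 157, 156, 156, 156, 156, 156, 156, 155, 156, 156, 156, 142, 126, 95, 129, 128, 203, 223, 223, 219, 221, 224, 223, 224]
0.017 [np.float64(0.1735), np.float64(0.1691), np.float64(0.1645), np.float64(0.1599), np.float64(0.1553)]
0.02 [np.float64(0.1735), np.float64(0.1691), np.float64(0.1647), np.float64(0.1601), np.float64(0.1556)]
0.022 [np.float64(0.1734), np.float64(0.1691), np.float64(0.1647), np.float64(0.1603), np.float64(0.1558)]
[array([319., 130.]), array([320., 116.]), array([318., 237.])]
```

Call:
arm_command --pt "0 -0.5 0" --pt "0 -0.5 0" --pt "0 -0.4 0" --pt "0 0 0" --twist '[0,0,0,0]'

```text
time_s: 37.17
tool_pos: [0.4785, 0.1124, -0.0194]
tool_rot: [-178.6, 3.5, 0.7]
force: [0.4, 0.5, -1.3]
grip_width: 0.0455
```

```bash
python3 - <<'E'
from h import *
s=telemetry.get_obs(); print(s['tool_pos'],s['force'],s['grip_width'])
c=cam('wrist'); g=cv2.GaussianBlur(cv2.cvtColor(c['img'],cv2.COLOR_BGR2GRAY),(5,5),0); cv2.imwrite('pics/q2.png',c['img'])
for u in (230,390): print(u,g[100:240:4,u].tolist())
for u in (300,): print(u,g[100:240:4,u].tolist())
for z in(.015,.12): print(z,[px(c,230,v,z)[1] for v in(120,140,160,180,200)])
E
```

```text
[ 0.478535    0.11242324 -0.01943387] [ 0.39273214  0.48707051 -1.30444884] 0.04550880774022307
230 [167, 166, 166, 167, 167, 168, 168, 168, 166, 167, 166, 166, 166, 166, 167, 167, 167, 168, 169, 168, 170, 170, 170, 171, 170, 171, 170, 170, 170, 170, 170, 169, 155, 133, 145]
390 [170, 169, 169, 169, 169, 168, 168, 169, 169, 168, 169, 169, 169, 169, 168, 169, 168, 169, 169, 168, 169, 169, 170, 170, 169, 169, 169, 169, 167, 168, 168, 167, 167, 168, 167]
300 [168, 168, 168, 168, 169, 169, 168, 169, 170, 170, 169, 169, 170, 170, 170, 170, 170, 170, 170, 170, 168, 169, 168, 168, 167, 168, 167, 167, 166, 166, 167, 166, 167, 161, 134]
0.015 [np.float64(0.1783), np.float64(0.1689), np.float64(0.1592), np.float64(0.1491), np.float64(0.1388)]
0.12 [np.float64(0.1826), np.float64(0.1795), np.float64(0.1763), np.float64(0.173), np.float64(0.1696)]
```

Call:
arm_command --pt "0 -0.4 0" --pt "0 0 0" --twist '[0,0]'

```text
time_s: 37.48
tool_pos: [0.4785, 0.1163, -0.0193]
tool_rot: [-178.6, 3.5, 0.6]
force: [-0.4, 0.7, 0.0]
grip_width: 0.0458
```

Call:
arm_command --pt "0 0 0" --pt "0 0 0" --pt "0 0 0" --pt "0 3 0" --pt "0 3 0" --pt "0 3 -4" --pt "0 0 -5" --pt "0 0 0" --twist '[0,0,0,0,0,0,0,0]' --grip 62

```text
time_s: 38.48
tool_pos: [0.4853, 0.0211, 0.0706]
tool_rot: [-178.6, 3.5, 0.6]
force: [0.9, 1.0, -0.4]
grip_width: 0.0538
```

```bash
python3 look.py 160 560; python3 - <<'E'
from h import *
c=cam('wrist'); g=cv2.GaussianBlur(cv2.cvtColor(c['img'],cv2.COLOR_BGR2GRAY),(3,3),0)
print([np.round(proj(c,p)) for p in([.479,.161,.02],[.479,.107,.015],[.594,.122,.02],[.629,.046,.018])])
E
```

```text
38.475 [0.48534435 0.02113781 0.0705698 ] [-178.56166907    3.53772402    0.64490939] 0.05379523005522848 [ 0.85348964  0.96351087 -0.39069615]
  4 ........:.:+++++++++++++++++++#@@@@@@@@@@@@@@@@+++++*********************#**#################%%%%%%%
 12 ..........:-=+++++++++++++++++#@@@@@@@@@@@@@@@@+++++++++++++++++++======+*++++++++++================
 20 .............:-=++++++++++++++*@@@@@@@@@@@@@@@@+++++++++++++++++++=======+*++++++++++===============
 28 ...........:..:.::=+++++++++++*%%%%%%%%%@@@@@@@+++++++++++++++++++=======+*++++++++++===============
 36 ....................:===---====%%%%%%%%%%%%%%%%*++++++++++++++++**+++++++*#*---------+#*============
 44 ...............................#%%%%%%%%%%%%%%%+:...::...:-::-#***********##-::::::::-*+===========-
 52 ...............................*%%%%%%%%%%%%%%%*::...::..::..-#**********++*+:=:::::::=-:...........
 60 ...............................+#%%%%%%%%%%%%%%*.............-+----:::::::::=:-=...::::::...........
 68 ...............................=##%%%%%%%%%%%%%*.............-+-=----=====++++:+-:::..:-............
 76 .......
[... 1683 characters left out ...]
.....................:----::::----------:::::::::::::::::-----------:::-----=+=-::::......
212 ................................------------------::::::::------:::-----------::-----==+*==-:::.....
220 ...............................:------------======--------====------------------------=+*+==-::.....
228 ......................=*==-....-----------==========++***======--------------::-------++*#+=-:-:::::
236 ::-::::::::-.........+%%%%%....:--==================#%%%%#=====----==========:-=====++***%%%%%%%%%%%
244 @@@@@@@@@@@@+......:*@%%%%@....:====================%%%%%%#+===---+%%%%%%%%%%%%%@@@@@@@@@@@@@@%%@@@%
[array([321.,  -0.]), array([321.,  87.]), array([494.,  64.]), array([527., 177.])]
```

Call:
arm_command --pt "5 -1 -1" --pt "5 -1 0" --pt "4 -0.5 0" --pt "0 0 0" --pt "0 0 0" --pt "0 0 0" --twist '[0,0,-10,-10,0,0]' --grip 42

```text
time_s: 39.33
tool_pos: [0.6162, 0.0507, 0.0543]
tool_rot: [-177.0, 4.4, 21.3]
force: [-1.0, 0.9, -0.4]
grip_width: 0.0368
```

```bash
cat > tip.py <<'E'
from h import *
import sys
s=telemetry.get_obs(); M=T(); tip=M[:3,3]-.0265*M[:3,2]; print(s['time_s'],s['tool_pos'],s['tool_rot'],s['grip_width'],'tip',tip.round(4),'zax',M[:3,2].round(3))
tgt=np.array(list(map(float,sys.argv[1:4]))); print((100*M[:3,:3].T@(tgt-tip)).round(2))
E
python3 tip.py .629 .046 .0085; python3 look.py 200 440
```

```text
39.325 [0.616214   0.05069504 0.0543269 ] [-176.96292567    4.37569778   21.2835148 ] 0.036752227638126966 tip [0.6186 0.0501 0.0807] zax [-0.09   0.022 -0.996]
[1.37 1.14 7.09]
39.325 [0.616214   0.05069504 0.0543269 ] [-176.96292567    4.37569778   21.2835148 ] 0.036752227638126966 [-1.03893732  0.90281937 -0.42557112]
  4 @@@@@@*===+**#%%%%@%%%@@%%%@@@%%%%@%%%%%%%%%%%%%%##*++======
 12 @@@@@%==-======+*#%%%%%@@%%%@@%%%%@@@%%%%%%%%%%%%%%%%##**+==
 20 %%%@@#==--=====-=-=+*#%%%%%%@@@%%%@@@%%%%@@%%%%%%%%%%%%%%%##
 28 %%%@@===-==============++*#%%%%%%%@@%%%%@@@%%%%%%%%%%%%%%%%%
 36 %%@@#-.::-=============-=-==+##%%%%@%%%%@@@%%%%%%%%%%%%%%%%%
 44 %%@@=.     .::-===========--===+*##%%%%%@@%%%%%%%%%%%%%%%%%%
 52 %@@#:         ..:-========--===+*+***##%%%%%%%%%%%%%%%%%%%%%
 60 %@@=.             ++++++++=====+++****+++*##%%%%%%%%%%%%%%%%
 68 @@#:             -++++++++***-=+******+++++++**#%%%%%%%%%%%%
 76 -=-:             ..:-==++++++:::--=++*+++++++++++**##%%%%%%%
 84                .--:......:-=+::::::-:-#%##++++++++++++*##%%%
 92                .+**++=--::...::::::---#*##+++++++++++++++=
[... 537 characters left out ...]
                    .:::::=:            .         
172                              .::::::=:                      
180                          .    ::::::=:                      
188                              .:::...-:                      
196                               ::::::-.                      
204                               .::..:-.                      
212                               .::..:=.                      
220                 :::        ::::---::=.    ....    .:.::.:.:.
228                 +**=-::::::---=======:--=++---:::.--------:-
236 ::::::::::     :%%%%%=--=-:-===++==++-###%#+--==-=+=========
244 %%%%%%%%%%    :#%%%%%=--=::---=++++++-#%%%%%+-==-#%%%%%%%%%%
```

Call:
arm_command --pt "1.35 1.1 0" --pt "0 0 3" --pt "0 0 2.5" --pt "0 0 0" --twist '[0.8,0,0,0]'

```text
time_s: 39.88
tool_pos: [0.6269, 0.0467, -0.0021]
tool_rot: [-177.0, 4.4, 20.1]
force: [-0.2, -0.4, -0.5]
grip_width: 0.0363
```

```bash
python3 tip.py .629 .046 .0085; python3 look.py 240 400 | tail -12
```

```text
39.875 [ 0.62685572  0.04669386 -0.00213763] [-177.03950878    4.35540144   20.07698744] 0.03628957922879064 tip [0.6292 0.0461 0.0243] zax [-0.089  0.022 -0.996]
[0.1  0.08 1.57]
156              .:::::::-+=.              .
164 ..            :::::::-+=..              
172  .           .:::::::-+=.               
180  . ..  ..    .::::::::+=.        ...  . 
188         ..    ::::::::+=. .      . .   .
196              ..:::::::==...     ..     .
204 .  .      .  ..:::::::=-................
212 ....      .....:::::::==:...............
220 ...........::.:-:-::::+=:........:......
228 -:....-*+==+++++++++--++:...-=+*+=-.....
236 ==---=%%%%%===+****++=++=-=-##%%%*=---=+
244 =====%@@%%%====+++++=+*+=---%%%%%%+==++%
```

Call:
arm_command --pt "0 0 1.0" --pt "0 0 0.5" --pt "0 0 0" --twist '[0,0,0]'

```text
time_s: 40.3
tool_pos: [0.6285, 0.0474, -0.0138]
tool_rot: [-177.1, 4.0, 20.0]
force: [0.4, 0.3, -0.7]
grip_width: 0.0367
```

Call:
arm_command --pt "0 0 0" --pt "0 0 0" --pt "0 0 0" --pt "0 0 0" --twist '[0,0,0,0]' --grip 0 --force 45

```text
time_s: 40.8
tool_pos: [0.626, 0.0463, -0.0131]
tool_rot: [-177.1, 4.3, 20.1]
force: [2.2, 1.2, -2.3]
grip_width: 0.0156
```

Call:
arm_command --pt "0 0 0.4" --pt "0 0 0.5" --pt "0 0 0.5" --pt "-0.7 0 0.4" --pt "-0.7 0 0.4" --pt "-0.7 0 0.4" --pt "-0.7 0 0.4" --twist '[0,0,0,5,5,5,5]'

```text
time_s: 41.68
tool_pos: [0.6051, 0.0406, -0.0155]
tool_rot: [-178.4, 4.2, 0.1]
force: [-4.3, -2.7, 18.0]
grip_width: 0.0161
```

Call:
arm_command --pt "0 0 0.3" --pt "0 0 0.2" --pt "0 0 0.2" --pt "0 0 0.1" --pt "0 0 0.1" --pt "0 0 0" --pt "0 0 0" --twist '[0,0,0,0,0,0,0]'

```text
time_s: 42.55
tool_pos: [0.6027, 0.0403, -0.0086]
tool_rot: [-178.4, 4.5, 1.2]
force: [-4.3, -0.8, 9.8]
grip_width: 0.0154
```

Call:
arm_command --pt "0 0 -0.1" --pt "0 0 -0.1" --pt "0 0 -0.2" --pt "0 0 -0.2" --pt "0 0 -0.2" --pt "0 0 -0.2" --pt "0 0 0" --twist '[0,0,0,0,0,0,0]'

```text
time_s: 43.42
tool_pos: [0.5995, 0.041, 0.0002]
tool_rot: [-178.4, 5.0, 1.5]
force: [-0.8, 0.3, -4.4]
grip_width: 0.0152
```

Call:
arm_command --pt "0 0.6 0" --pt "0 0.8 0" --pt "0 0.8 0" --pt "0 0 0" --twist '[0,0,0,0]'

```text
time_s: 43.92
tool_pos: [0.6003, 0.0387, -0.0007]
tool_rot: [-177.0, 4.9, 2.0]
force: [-2.6, -5.3, -0.4]
grip_width: 0.0155
```

```bash
python3 tip.py .6 .0 .0; python3 look.py 160 520
```

```text
43.925 [ 0.60033282  0.03873913 -0.00073199] [-177.00111307    4.92534298    2.03276983] 0.015521384994221578 tip [0.6027 0.0374 0.0256] zax [-0.088  0.049 -0.995]
[-0.18  3.86  2.39]
43.925 [ 0.60033282  0.03873913 -0.00073199] [-177.00111307    4.92534298    2.03276983] 0.015521384994221578 [-2.60427526 -5.29245105 -0.43445087]
  4 ++++++++++++++++++++++++++++++++**************+*****************************+====---------
 12 ++++++++++++++++++++++++++++++++************+++++++++++++++++++++++++++++=======----------
 20 ++++++++++++++++++++++++++++++++************++++++++++++++++++++++++++++=====+==----------
 28 ++++++++++++++++++++++++++++++++************++++++++++++++++++++++++++++===++===----------
 36 ==++++++++++++++++++++++++++++++************+++++++++++++++++++++++++++=======-----------:
 44 =======+++++++++***************#+===========#%%*+++++++++++++++++++++====+====-----------:
 52 ---------======*******##########=.:::------:*%#*++++++++++++++++++++==========-----------.
 60                -+***************=.:-------=:*#**-::::----:::--------:::------:::::::::--: 
 68     
[... 1476 characters left out ...]
.......           ..............   
196         ..........  ....... .......:......-====........................................   
204         ........... ...............:.....:-====...........................................
212           ....... ..---::..........::::.::-====:---.........-::---------:............. .::
220           ..... ....-++++=------:::=++++++++========-::---::==-----------=-:::::...... ---
228           ...      .:=======+++*#***+++++++***#*++++++===============++++============-----
236     .::::::--::::::-+++++++++++#%%%%++++++*%%%%%=+*****+=--=*++++++++++***=..::::::::::---
244   .+%%%%%%%%%%%%%%%%%%%%%%%%%=*@@@%%*******%%%@@#=%%%%%%%%%%%%%%%%%%%%%%%%%#===--::::-----
```

Call:
arm_command --pt "0 0 -0.4" --pt "0 0 -0.4" --pt "0 0 -0.3" --pt "0 0 0" --twist '[0,0,0,0]' --force 20

```text
time_s: 44.48
tool_pos: [0.6039, 0.0357, 0.0116]
tool_rot: [-177.1, 4.6, 1.8]
force: [-0.3, 0.3, -3.6]
grip_width: 0.0158
```

Call:
arm_command --pt "0 0.8 0" --pt "0 0.8 0" --pt "0 0 0" --twist '[0,0,0]'

```text
time_s: 44.85
tool_pos: [0.6049, 0.0174, 0.011]
tool_rot: [-177.1, 4.6, 1.7]
force: [-0.4, -0.5, -1.9]
grip_width: 0.0159
```

Call:
arm_command --pt "0 0.6 0" --pt "0 0.6 -0.2" --pt "0 0 -1" --pt "0 0 -1.5" --pt "0 0 -1.5" --pt "0 0 0" --twist '[0,0,0,0,0,0]' --force 50

```text
time_s: 45.6
tool_pos: [0.61, 0.0027, 0.0564]
tool_rot: [-177.1, 4.4, 1.7]
force: [-0.5, 0.3, -3.6]
grip_width: 0.0148
```

```bash
python3 tip.py .555 -.06 .05; python3 look.py 200 440
```

```text
45.6 [0.61000366 0.00271256 0.05638572] [-177.10045248    4.41617525    1.66610628] 0.014812284605584081 tip [0.6121 0.0014 0.0828] zax [-0.078  0.048 -0.996]
[-5.61  6.16  3.41]
45.6 [0.61000366 0.00271256 0.05638572] [-177.10045248    4.41617525    1.66610628] 0.014812284605584081 [-0.46931969  0.32723897 -3.57413686]
  4 +++++++++++++++********#:..::....::=+++++++++++++++=========
 12 +++++++++*********######:..::.....:=++++++++++++++==========
 20 ........:***++++++++++++:.........::........................
 28  .......:-::::::::::..::..........::............            
 36         ::--------=====+:.........:-:-===:..                
 44         .+*******#******...........======:                  
 52          -+++++++++++++*...........======:                  
 60          :+++++++******+:.::::::::.======:                  
 68            ...          .:::::::::.======.                  
 76                         ..::::::--:======:                  
 84      .                  ..::::::--:======-                  
 92                         .:......:=:======-                 
[... 536 characters left out ...]
               :......:: -=====:                  
172                          :......:: :=====:                  
180                          :......:: :=====:                  
188                          .......:: .---==:                  
196                          .......:: .---==:.. .. ..          
204                     .::. ..::::::: :---==-::........::::::::
212                     .-------------:----++++++=----:-========
220                     :----=+++++++==---=#################****
228                     -=**++++++++++***++#####################
236 ::::::::::::::::::: -#%%%%++++++*%%%%%*%%%%%%%%%%%%%%%%%%%%%
244 %%%%%%%%%%%%%%%%%%%.=%%%%%*******%%%@@%%%%%%%%%%%%%%%%%%%%%%
```

Call:
arm_command --pt "-2.8 3.1 0" --pt "-2.8 3.1 0" --pt "0 0 1.5" --pt "0 0 1" --pt "0 0 0" --twist '[0,0,0,0,0]'

```text
time_s: 46.28
tool_pos: [0.5512, -0.0582, 0.0293]
tool_rot: [-177.0, 4.6, 1.9]
force: [-0.6, 0.5, -3.8]
grip_width: 0.015
```

Call:
arm_command --pt "0 0 0.8" --pt "0 0 0.8" --pt "0 0 0.8" --pt "0 0 0.8" --pt "0 0 0" --twist '[0,0,0,0,0]' --force 6

```text
time_s: 46.9
tool_pos: [0.5501, -0.0549, -0.0046]
tool_rot: [-177.0, 4.5, 2.1]
force: [1.1, -0.1, -2.4]
grip_width: 0.0156
```

Call:
arm_command --pt "0 0 0.6" --pt "0 0 0.5" --pt "0 0 0.4" --pt "0 0 0.3" --pt "0 0 0" --twist '[0,0,0,0,0]'

```text
time_s: 47.52
tool_pos: [0.549, -0.0545, -0.0217]
tool_rot: [-177.0, 4.5, 2.0]
force: [0.4, 0.5, -1.6]
grip_width: 0.0157
```

Call:
arm_command --pt "0 0 0" --pt "0 0 0" --pt "0 0 0" --pt "0 0 -3" --pt "0 0 -5" --pt "0 0 -5" --pt "0 4 -4" --pt "0 0 0" --twist '[0,0,0,0,0,0,0,0]' --grip 40

```text
time_s: 48.52
tool_pos: [0.5651, -0.1031, 0.1509]
tool_rot: [-177.0, 4.4, 2.1]
force: [-0.6, 0.6, -0.7]
grip_width: 0.0345
```

```bash
python3 look.py 120 560; python3 - <<'E'
from h import *
c=cam('wrist'); t=cam('top'); cv2.imwrite('pics/tend.png',t['img']); cv2.imwrite('pics/wend.png',c['img'])
print([np.round(proj(c,p)) for p in([.479,.161,.015],[.479,.107,.015],[.58,.122,.014],[.55,.077,.004],[.55,-.03,.012])])
a=cv2.cvtColor(t['img'],cv2.COLOR_BGR2GRAY)
print([np.round(proj(t,p)) for p in([.55,.077,.004],[.55,-.143,.012])])
ch="@%#*+=-:. "
for r in a[160:215:2,262:345]: print(''.join(ch[min(9,int(v)*10//190)] for v in r))
E
```

```text
48.525 [ 0.56513833 -0.10312069  0.15089616] [-177.02986058    4.38397696    2.14472104] 0.034498751173676984 [-0.5818759   0.55962883 -0.68770344]
  4                                                                                                               
 12                                                                                                               
 20                                                                                                               
 28                                                                                                               
 36                                                 ...:                                                          
 44                                                 ...:                                                          
 52                                                    -.                                                         
 60                                                    -                                                          
 68                             
[... 4415 characters left out ...]
::::::::::::::.:.::::::::...
=-====-=%%%%*===+++*=::::::::::::::::::::.::::::.:::::::::::::::::::::::::::.::::..
====-=-=%@@@*=+++++*=:-:::::::::::::::::::::::::::.::..::::::::::::::::::::.::::..:
-=====-=%%%@*+=+++**=::::::::::::::::::::::::::::::::::::::::::::::::::::::.:::::.-
=====--+@%%%*===+***=::::::::::.::::::::.:::::.::::.:::::::::::::::::::.::::::...:+
======-=@%%%%%@@@@@@@@@@@@@@%-.:::::::::::::::::::.:::::::.::::::::::::::::::::..-%
======-+@%%%%@%@@@%@%%%%@@@@%#-:::::::::::::::::.::.:::::::::.:::::::::::::::::.:+@
======-+%%%%%@@@@@@@@@%%%@@%%#-.:::::::::::.:::.::.:.::::::::.:::.:::::::::.:::.-%%
=======+@%%%%@@@@@@%@%%@@%@%%=:.::::::::::::..::...::::::::::::.::::::::..:.::.:+@#
```

```bash
python3 - <<'E'
from h import *
t=cam('top'); a0=cv2.GaussianBlur(cv2.imread('pics/top0.png',0),(1,5),0).astype(int); a=cv2.GaussianBlur(cv2.cvtColor(t['img'],cv2.COLOR_BGR2GRAY),(1,5),0).astype(int)
for v in(165,180,195,205):
    print(v,a0[v,262:286].tolist(),'\n   ',a[v,262:286].tolist())
for v in(214,220): print(a[v,262:300].tolist())
print('plate end',px(t,291.5,216,.015),'bar tip',px(t,298.5,194,.004),'edge',px(t,270,190,.12),px(t,271,190,.12), 'plate sides',[px(t,280,v,.015) for v in(207,208,224,225)])
print(a[200:232,283].tolist())
b=a[180:206,300:375]; 
for u in(305,320,340,360,366,370,374): print(u,a[186:206,u].tolist())
E
```

```text
165 [99, 97, 99, 98, 99, 101, 100, 99, 107, 85, 10, 21, 26, 67, 94, 90, 89, 90, 85, 83, 115, 147, 143, 140] 
    [105, 104, 103, 105, 107, 105, 106, 114, 92, 24, 20, 31, 21, 69, 98, 95, 93, 94, 90, 88, 122, 155, 150, 150]
180 [102, 104, 103, 102, 102, 101, 105, 103, 106, 82, 7, 5, 38, 76, 90, 89, 88, 89, 61, 24, 34, 47, 95, 139] 
    [110, 110, 108, 108, 110, 108, 114, 117, 92, 14, 17, 15, 40, 82, 96, 93, 95, 91, 67, 19, 43, 52, 102, 144]
195 [100, 102, 105, 104, 103, 102, 104, 105, 93, 42, 14, 10, 52, 85, 90, 85, 85, 89, 83, 66, 59, 77, 101, 108] 
    [111, 113, 112, 108, 110, 110, 115, 99, 44, 19, 12, 14, 56, 88, 96, 91, 93, 96, 88, 71, 76, 91, 98, 109]
205 [103, 103, 101, 103, 103, 105, 105, 110, 91, 21, 22, 12, 63, 94, 87, 87, 89, 88, 86, 81, 115, 146, 142, 140] 
    [109, 111, 110, 109, 110, 111, 120, 96, 15, 25, 27, 18, 70, 100, 96, 98, 91, 71, 69, 64, 109, 145, 135, 141]
[110, 109, 111, 112, 110, 111, 113, 90, 15, 28, 29, 27, 23, 7, 13, 6, 3, 11, 10, 18, 16, 17, 20, 23, 22, 24, 19, 15, 19, 88, 143, 153, 148, 146, 146, 148, 148, 147]
[107, 109, 109, 107, 113, 113, 111, 86, 19, 
[... 482 characters left out ...]
 127, 138, 137, 136, 140, 144, 145, 144, 142]
305 [148, 147, 146, 144, 139, 131, 127, 126, 127, 127, 124, 120, 122, 133, 142, 145, 146, 147, 146, 146]
320 [149, 149, 149, 145, 133, 120, 118, 122, 123, 121, 126, 138, 146, 146, 145, 145, 145, 148, 149, 149]
340 [153, 153, 150, 138, 124, 118, 120, 119, 114, 118, 133, 146, 150, 150, 149, 149, 150, 151, 151, 150]
360 [52, 52, 52, 52, 53, 53, 53, 52, 52, 54, 55, 54, 53, 54, 56, 56, 55, 54, 54, 54]
366 [58, 59, 60, 59, 58, 56, 56, 57, 58, 59, 59, 59, 59, 60, 60, 60, 60, 61, 62, 62]
370 [61, 62, 63, 63, 62, 61, 61, 60, 60, 61, 62, 63, 62, 61, 61, 62, 62, 61, 60, 61]
374 [63, 62, 60, 59, 59, 61, 63, 64, 64, 63, 62, 60, 60, 62, 62, 62, 61, 60, 61, 61]
```

```bash
python3 - <<'E'
from h import *
print(telemetry.get_obs()['time_s'],env.sign_off())
E
```

```text
the job is handed in; nothing more can be done
48.725 None
```

The job is handed in at 48.7 s of robot time, and every step in your task was carried out; no verdict was reported.

**What I did**
- **Levering:** I levered the low side up over the fulcrum and swung the bar's handle under the microscope's base corner. When I let go it stayed there, with no force left on the tool.
- **Spacer:** I picked the thicker plate and slid it in end first. The choice was confirmed by the fingers stopping at 45 mm with their tips about 10 mm above the bench, higher than the thin plate.
- **Lowering:** I took the bar again, eased the supply down, drew the bar out and laid it on the bench.

**Last checks (numerical, from the top camera)**
- **Supply:** its top edge moved about 2.6 mm, as expected from going level. Its shadow line at the bench did not move, so it does not look shoved.
- **Plate:** its centre is about 6 mm inside the low edge, roughly square, and about 60 mm to the front of mid-side.
- **Bar:** its tip is about 75 mm out from the supply and about 20 mm short of the fulcrum. The gripper hid the handle end, so I inferred from the release height that it lies flat.

**What disagreed or went wrong**
- **Finger length:** the real fingertips are about 26 mm short of the stated TCP. The first three grasps of the bar and one of the plate therefore closed on air, and I corrected for it after that.
- **Tool tilt:** near the inner reach limit the tool tilted by 4 to 5 degrees and stayed tilted.
- **Drawing the bar out:** the first pull stuck because the bar was still pinched; it came free once I raised the handle.
- **Pictures and forces:** I reached the 12-picture limit before the plate was inserted, so later checks used pixel values only. The contact forces between objects were not measured.

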